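# Put the medicines away and lock them for the night

## Task

Put the medicines away for the night: stand every screw-top jar from the steel tray upright on the narrow raised wooden rail, and slide the wooden case, without lifting it, fully home between the cheeks of its bay and squarely against the back stop. Once the case is home, push the key fully into the brass lock beside the bay, turn it clockwise to its stop so that the steel bar closes across the bay and shuts the case in, then take the key out and stand it fully down in its wooden holder again. Leave the cup, the pill caddy, and the tumbler where they are, and let go of everything at the end.

Things in the scene. Friction and masses are not known exactly. Their poses are not given: they have to be found in the camera images.
- jar1: clear screw-top plastic pill jar with white lid, upright at the start on the steel tray; solid round, 54 mm diameter (lid 55), 75 mm tall, about 90 g. Origin: centre of its underside; z up its axis. There are 2 to 4 such jars; an absent one reads None
- jar2: clear screw-top plastic pill jar with white lid, upright at the start on the steel tray; solid round, 54 mm diameter (lid 55), 75 mm tall, about 90 g. Origin: centre of its underside; z up its axis. There are 2 to 4 such jars; an absent one reads None
- jar3: clear screw-top plastic pill jar with white lid, upright at the start on the steel tray; solid round, 54 mm diameter (lid 55), 75 mm tall, about 90 g. Origin: centre of its underside; z up its axis. There are 2 to 4 such jars; an absent one reads None
- jar4: clear screw-top plastic pill jar with white lid, upright at the start on the steel tray; solid round, 54 mm diameter (lid 55), 75 mm tall, about 90 g. Origin: centre of its underside; z up its axis. There are 2 to 4 such jars; an absent one reads None
- tray: round stainless tray, 250 mm diameter, fixed; its floor is 5 mm above the table, its low rim 11 mm. The jars stand about 78 mm from its centre, the cup in the middle. Origin: centre of its underside
- cup: rust-brown ceramic cup, 56 mm diameter, 60 mm tall, loose, standing in the middle of the tray among the jars; must not be moved. Origin: centre of its underside
- rail_top (a point): middle of the top face of the raised narrow wooden rail (fixed), which is 80 mm above the table. The rail is 280 mm long along this frame's x and 42 mm wide along its y (narrower than a jar); all four jars fit in one row, 66 mm apart, centred across the rail
- case: closed light-wood case with a spring clip on its front, 90 mm (x, front to back) by 130 mm (y, wide) by 60 mm tall, about 0.3 kg, loose on the table in front of the bay; to be slid, never lifted. Origin: centre of its underside; x points to its back (away from the clip), z up
- bay_home (a point): where the case's origin rests when home: table level, middle of the fixed dark-wood bay; x points into the bay (away from the robot), y left; case x lies along it. Back stop face at x = +47 mm (35 mm tall); side cheeks' inner faces at y = +-77 mm, from x = -30 to +50, 30 mm tall (12 mm play each side). No floor. The closed lock bar lies at x = -60 mm, about 8 mm clear of the case
- lock_slot (a point): centre of the mouth of the key slot in the top of the brass lock drum (44 mm diameter, top 65 mm above the table), at x = -60, y = -150 mm of bay_home. Slot 23 mm along this frame's x, 11 mm along its y, 34 mm deep; z up. The frame turns with the drum about the vertical axis
- lock (a joint): lock drum angle (rad): grows clockwise seen from above; 0 = open, stop at 1.3 = locked; starts 0 to 0.2; friction 0.2 N m holds it. A steel bar on it, 110 mm long from the axis, 14 mm wide, 20 to 32 mm above the table, points nearly to the robot when open and across the bay in front of the case when locked; it strikes a case that is not home
- key: upright steel key, symmetric under a half turn: blade 20 mm (x) by 8 mm (y), 36 mm long, its last 5 mm narrowed to 15 by 5; above it the bow 40 mm (x) by 12 mm (y), 36 to 90 mm above the lower end. 80 g. Loose, standing in its holder. Origin: centre of the blade's lower end; z up the key. About 1.5 mm play each side in the lock (turns about 0.15 rad before driving it)
- holder_slot (a point): centre of the mouth of the slot in the fixed dark-wood key holder, a 60 by 46 mm block, 40 mm tall. Slot 24 mm along this frame's x, 12 mm along its y, 32 mm deep; z up
- caddy: white two-tier stacking pill caddy, 60 by 120 by 53 mm, behind the tray; bystander. Origin: centre of its underside
- tumbler: clear tumbler, 66 mm diameter, 100 mm tall, to the right of the key holder and lock; bystander. Origin: centre of its underside
Things that resemble listed ones, but are neither listed nor needed, are in the scene too. Leave any green or purple look-alike of the jar3 alone.

How it is judged:
By the outcome, as a careful person would: the job done as asked, in the order asked, and still so for the second after the job is handed in, with the robot touching nothing.
Of jar1, jar2, jar3, jar4 only 2 to 4 are there at a start; the rules pass over those that are not, and their reading is None.
At some moment in a run one of case may be knocked a few centimetres aside while the robot is not near it.
It also fails if it takes over 210 s, if anything falls off the work surface, if the arm or the gripper's body presses on something with over 40 N, if the wrist force passes 120 N, or if a joint passes its speed limit or range.

## Robot

A 6-joint arm with a two-finger parallel gripper is mounted at the origin on the work surface. World frame = base frame: x ahead of the robot, y to its left, z up, the work surface at z = 0. Lengths are in m, angles in rad, forces in N, time in s.
With the tool pointing down it reaches from about 0.3 to 0.775 m from the base axis. Payload 14.6 kg.
Tool frame: the origin (TCP) lies on the centre line of the jaws, within the pads' length; the fingertips stand 19 mm ahead of it and the grasp point (between the pads) is the TCP; z points along the fingers, y is the line along which they close (so a half turn about z gives the same grasp; the last joint's range is limited). The gripper opens to 94 mm and grips with 3 to 60 N. Pads are 16 mm wide; open, the fingers measure 119 mm over their backs; the gripper's body (75 mm by 177 mm) begins 78 mm behind the grasp point.
Start: joints at [-1.369, 0.3, 1.521, -0, 1.321, -0.067], TCP at [0.146, -0.53, 0.224] pointing down, gripper open.
Joint ranges: [-3.03, 3.03], [-0.79, 2.21], [0.23, 2.52], [-1.04, 4.18], [0, 3.07], [-2.55, 2.55]. Speed limits (rad/s): [2.22, 2.22, 2.57, 3.14, 3.14, 3.14].

## Interface

Orientations are given as [roll, pitch, yaw] about the fixed x, y, z axes, in that order (R = Rz(yaw) Ry(pitch) Rx(roll)).
In Python, from station import get_obs, camera, workorder gives the robot as it stands.
- The arm moves only by the tool play_rows, never from a script. Its argument "motion" is a list that holds one entry, the list of rows, each a list of 7 numbers: the shift along the tool's x, y, z as a fraction of full scale, then the turn, a rotation vector about the tool's x, y, z as a fraction of full scale, then the opening, from -1 (shut) to 1 (fully open). In form: [[[x, y, z, ax, ay, az, grip], ...]]. A call has 1 to 10 rows; each row is the pose to reach, as a shift and turn from the pose commanded when the call began, along the tool's axes at that moment, turning the shorter way round; what a row does not reach only later rows make up. Full scale, the value 1, is 0.25 m for a shift and 2 pi rad for a turn. A row lasts 1/10 s, in which the tool goes at most 50 mm and 8.59 degrees, less where a joint would pass 70% of its speed; a pose out of reach is approached as far as the arm can. A call with a number of a shift or a turn outside -1 to 1 is refused whole. A call with a gripper value outside its range is refused whole. The fingers move at their own pace and stop on an object; "grip_force" is the grip in N (left out, the last holds). Time passes only in rows, so rows that repeat a pose let the fingers close. It gives the time, the measured TCP pose, the force, the opening and the grip force at its end, in the units of the state.
- get_obs(): the state, without advancing time (a new reading comes with each control period).
- camera(name): name is "side" or "top"; returns a dict with "frame" (420x560x3 uint8, red, green, blue), "z_map" (420x560 float32, m along the optical axis (not along the pixel's ray), 0 where there is no reading), "camera_matrix" (3x3 intrinsics, pixels), "T" (4x4, takes a point from camera to world coordinates). Camera axes: x right, y up, looking along -z (the intrinsics and any distortion apply to the point x, -y, -z); pixel columns grow to the right and rows downward; lengths in m; the calibration is good to about 2 mm. A picture is of the moment at which its call begins.
- workorder.hand_in(): hands the job in; it is judged then, once.
The state is a dict: "time_s": time; "qpos": joint angles; "joint_vel": joint speeds; "tau": joint torques, N m; "ee_pos": TCP position; "eef_rot": TCP orientation; "force": force on the tool from outside, world axes, zero at the start; "moment": the same for the moment, N m; "grip_width": finger opening in m; "grip_force": force on a finger pad.
Only numpy, scipy, OpenCV 4.12 (cv2) and the standard library are available. Lean on these libraries where they do the work, as an engineer would, in place of code of your own. Each camera call takes 0.05 s, during which the arm holds its last target. There are 200 camera calls.

## Working session

There is one attempt and no reset: what is moved stays moved. The work goes in short steps, Python scripts to look and compute and a tool call to move; the robot and the scene stay as the last step left them, time stands still between calls to the robot, and variables do not carry over. Pictures are saved under pics/ and viewed, at most 14 in all, crops included, and the job is handed in when it is done.

Besides the shell and the picture viewer there is one more tool, called after "Emit:" by a JSON object that holds its "api" and its "payload". play_rows: Moves the arm, as the interface text tells. Its arguments: {"type":"object","properties":{"motion":{"type":"array"},"grip_force":{"type":"number"}},"required":["motion"]}

```bash
mkdir -p pics; cat > h.py <<'E'
import numpy as np, cv2
from station import get_obs, camera, workorder
def snap(n,fn=None):
    c=camera(n); 
    if fn: cv2.imwrite('pics/'+fn, c['frame'][:,:,::-1])
    np.savez('last_%s.npz'%n,**c); return c
def load(n): return np.load('last_%s.npz'%n)
def ray(c,u,v):
    K=c['camera_matrix'];d=np.array([(u-K[0,2])/K[0,0],-(v-K[1,2])/K[1,1],-1.])
    return c['T'][:3,3], c['T'][:3,:3]@d
def onplane(c,u,v,z):
    o,d=ray(c,u,v); return o+d*(z-o[2])/d[2]
def cloud(c):
    K=c['camera_matrix'];v,u=np.mgrid[:420,:560];z=c['z_map']
    p=np.stack([(u-K[0,2])/K[0,0]*z,-(v-K[1,2])/K[1,1]*z,-z],-1)
    w=p@c['T'][:3,:3].T+c['T'][:3,3]; w[z==0]=np.nan; return w
E
python3 - <<'E'
from h import *
print(get_obs())
for n in('top','side'):
    c=snap(n,n+'0.png'); print(n,c['camera_matrix'],c['T'],[k for k in c])
E
```

```text
{'time_s': 0.0, 'qpos': array([-1.36861881e+00,  3.00455834e-01,  1.52158411e+00,  5.72023812e-06,
        1.32070361e+00, -6.66171109e-02]), 'joint_vel': array([ 0.00093779,  0.00158287,  0.00089881,  0.00016833,  0.00108074,
       -0.00092115]), 'tau': array([-3.67568151e-03, -5.31814563e+01, -3.52741063e+01,  7.06866989e-02,
        2.43681466e-02, -1.27103090e-04]), 'ee_pos': array([ 0.14600374, -0.53001451,  0.22389341]), 'eef_rot': array([-3.14044468e+00, -8.21411908e-05,  2.68793163e-01]), 'force': array([0.607801  , 0.0497813 , 0.12765894]), 'moment': array([-0.02326594, -0.00788315, -0.02444592]), 'grip_force': 0.0, 'grip_width': 0.09419194338242401}
top [[439.05991838   0.         271.56482737]
 [  0.         439.05991838 204.34426745]
 [  0.           0.           1.        ]] [[ 0.02779882  0.99064916 -0.13357197  0.47580122]
 [-0.99959742  0.02679028 -0.00934222 -0.05858569]
 [-0.00567644  0.1337779   0.99099508  1.13290633]
 [ 0.          0.          0.          1.        ]] ['frame', 'z_map', 'camera_matrix', 'T']
side [[508.44437159   0.         283.45514342]
 [  0.         508.44437159 206.24180433]
 [  0.           0.           1.        ]] [[-0.80532544  0.4142752  -0.42406013  0.05368225]
 [-0.59261294 -0.54307028  0.59488198  0.7132915 ]
 [ 0.0161504   0.73037711  0.68285316  0.93085879]
 [ 0.          0.          0.          1.        ]] ['frame', 'z_map', 'camera_matrix', 'T']
```

View pics/top0.png

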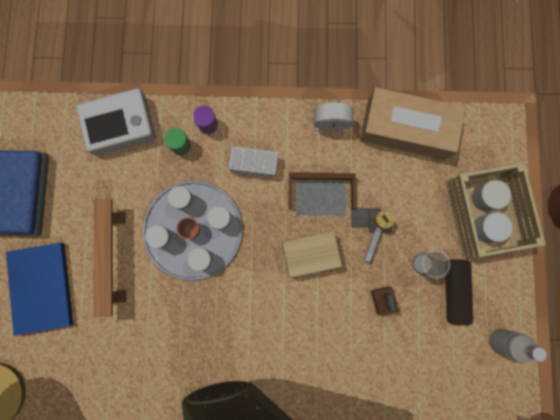

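View pics/side0.png

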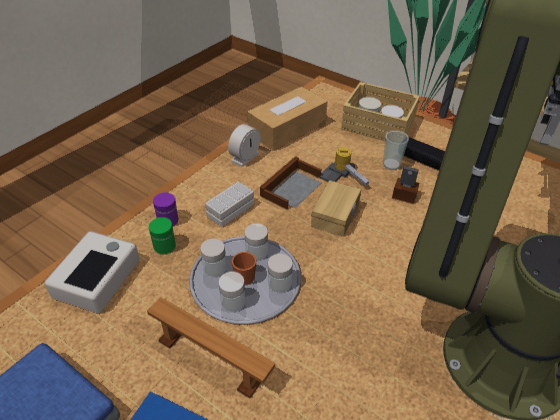

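The top view shows four white-lidded jars on the tray at (180,198), (218,218), (158,237) and (199,260), with the cup at (188,229). The rail is at (103,258), the case at (312,255), the bay at (322,195), the lock at (385,219) and the key in its holder at (386,300). Other round items are green (176,140), purple (205,118) and two white-lidded ones in the crate at (495,195) and (497,228). Only the four on the steel tray fit the description.

```bash
python3 - <<'E'
from h import *
c=load('top'); w=cloud(c); f=c['frame']; hsv=cv2.cvtColor(f,cv2.COLOR_RGB2HSV)
print('table z',np.nanmedian(w[300:340,200:280,2]))
def comp(name,box,z0,z1,extra=None,amin=20):
    u0,v0,u1,v1=box; m=np.zeros((420,560),bool); m[v0:v1,u0:u1]=1
    m&=(w[...,2]>z0)&(w[...,2]<z1)
    if extra is not None: m&=extra
    n,l,s,cc=cv2.connectedComponentsWithStats(m.astype(np.uint8))
    for i in range(1,n):
        if s[i,4]<amin: continue
        p=w[l==i]; r=cv2.minAreaRect((p[:,:2]*1000).astype(np.float32))
        print(name,'px',cc[i].round(0),'n',s[i,4],'z',p[:,2].mean().round(4),'rect',np.round(r[0],1),np.round(r[1],1),round(r[2],1),'mean',p[:,:2].mean(0).round(4))
comp('jar',(140,180,240,285),.070,.095)
comp('cup',(140,180,240,285),.045,.0695)
comp('rail',(85,190,130,330),.07,.09)
comp('case',(275,225,350,285),.05,.07)
comp('bay',(280,165,365,222),.02,.045)
comp('lock',(360,200,400,270),.055,.075)
comp('bar',(360,200,400,270),.015,.04)
comp('holder',(365,280,405,320),.03,.05)
comp('key',(365,280,405,320),.06,.12,amin=5)
comp('tumbler',(405,245,455,285),.03,.12)
comp('caddy',(225,140,282,180),.03,.07)
big=cv2.resize(f[180:325,280:460],None,fx=4.2,fy=4.2,interpolation=cv2.INTER_CUBIC)
cv2.imwrite('pics/crop1.png',big[:,:,::-1])
E
```

```text
table z -0.0004948786753606882
jar px [179. 197.] n 400 z 0.0797 rect [629.3 177. ] [52.8 52.9] 50.6 mean [0.6293 0.1768]
jar px [218. 217.] n 402 z 0.0796 rect [582.4  79.9] [51.3 53.5] 1.1 mean [0.5824 0.0793]
jar px [157. 237.] n 422 z 0.0794 rect [532.5 226.3] [50.6 54.5] 1.3 mean [0.5323 0.2248]
jar px [198. 259.] n 420 z 0.0797 rect [481.7 122.2] [52.1 53.9] 1.2 mean [0.4813 0.1217]
cup px [188. 203.] n 44 z 0.0563 rect [619.2 161.4] [15.4 47.8] 55.9 mean [0.6182 0.1589]
cup px [186. 227.] n 170 z 0.0608 rect [557.1 156.2] [54.  53.2] 48.1 mean [0.5585 0.1597]
cup px [226. 225.] n 23 z 0.057 rect [567.3  64.5] [10.4 43.3] 44.0 mean [0.567  0.0632]
cup px [167. 240.] n 43 z 0.0566 rect [526.8 209.6] [19.7 52.1] 70.3 mean [0.5264 0.2063]
cup px [209. 260.] n 22 z 0.058 rect [480.9 101.6] [11.8 45.6] 88.7 mean [0.481  0.0999]
rail px [103. 258.] n 2164 z 0.0796 rect [481.3 352.4] [279.3  43.9] 4.4 mean [0.479  0.3509]
case px [311. 254.] n 1988 z 0.0591 rect [ 500.6 -149.3] [ 93.3 129.9] 13.2 mean [ 0.5016 -0.1488]
bay px [323. 181.] n 604 z 0.0317 rect [ 664.9 -175.8] [ 91.4 169.5] 1.1 mean [ 0.6865 -0.1775]
lock px [385. 219.] n 226 z 0.0634 rect [ 591.3 -325.7] [39.4 42.1] 2.6 mean [ 0.5914 -0.3254]
bar px [373. 241.] n 262 z 0.0297 rect [ 549.9 -309.1] [ 31.8 127.9] 79.9 mean [ 0.5396 -0.3037]
holder px [383. 300.] n 330 z 0.0389 rect [ 393.1 -332.6] [60.8 47.2] 15.5 mean [ 0.3946 -0.3267]
key px [390. 302.] n 150 z 0.0889 rect [ 393.7 -332.2] [39.5 12.7] 14.9 mean [ 0.3938 -0.33  ]
tumbler px [437. 265.] n 761 z 0.0665 rect [ 480.9 -455.2] [108.4  64.9] 75.1 mean [ 0.4827 -0.4487]
caddy px [253. 161.] n 1146 z 0.0509 rect [733.2   1.7] [119.4  60.7] 84.3 mean [0.7311 0.0017]
```

View pics/crop1.png

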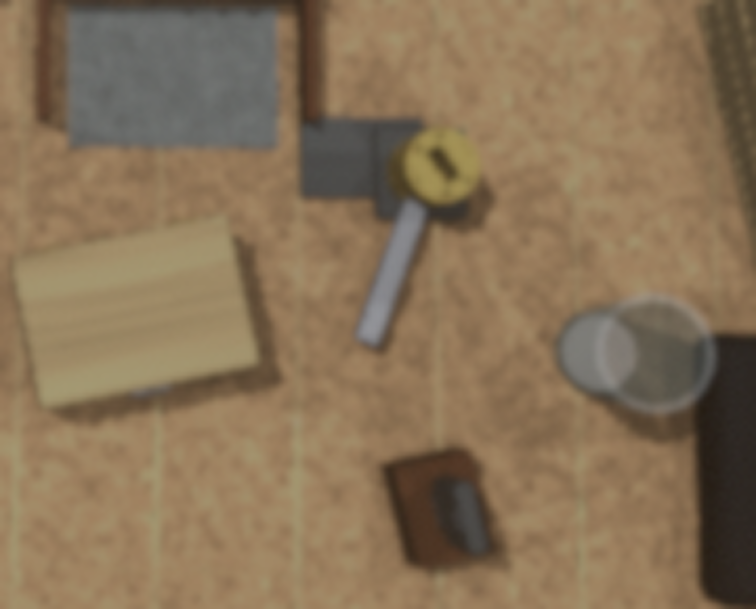

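The crop shows the case at (138,310), the drum slot slanting from (432,150) to (455,178), the bar pointing to (370,340) and the key in its holder at (465,515). All the measured sizes and heights match the list, so I'll write a planner that turns waypoints into rows and start on the jars.

```bash
cat >> h.py <<'E'
def wrap(a): return (a+np.pi)%(2*np.pi)-np.pi
def plan(calls,start=None):
    """calls: list of lists of (n,x,y,z,yawdeg,grip[,'i'])  -> prints row fractions"""
    if start is None:
        o=get_obs(); start=[*o['ee_pos'],o['eef_rot'][2]]; print('start',np.round(start,4))
    p=np.array(start[:3]);a=start[3]
    for k,c in enumerate(calls):
        B=np.array([[np.cos(a),np.sin(a),0],[np.sin(a),-np.cos(a),0],[0,0,-1.]])
        rows=[];last=np.zeros(4)
        for seg in c:
            n,x,y,z,yd,g=seg[:6]
            s=B@(np.array([x,y,z])-p)/.25; t=-wrap(np.radians(yd)-a)/(2*np.pi)
            f=np.append(s,t); assert abs(f).max()<=1,(k,f)
            for i in range(1,n+1):
                ff=last+(f-last)*i/n if len(seg)>6 else f
                rows.append([*(float(v) for v in np.round(ff[:3],3)),0,0,float(round(ff[3],4)),g])
            last=f
        assert len(rows)<=10
        r=rows[-1]; p=p+B.T@np.array(r[:3])*.25; a=wrap(a-r[5]*2*np.pi)
        out=[];
        for q in rows:
            if out and out[-1][1]==q: out[-1][0]+=1
            else: out.append([1,q])
        print('call',k,'end',np.round(p,4),round(float(np.degrees(a)),1))
        for n,q in out: print('  %dx'%n,q)
E
cat > jar.py <<'E'
from h import *
import sys
rail=np.array([.4813,.3527]);u=np.array([np.cos(np.radians(4.4)),np.sin(np.radians(4.4))])
J=dict(A=(.6293,.177,20),B=(.5824,.0797,109),C=(.5325,.2258,109),D=(.4815,.122,20))
def jar(n,s):
    x,y,a=J[n]; r=rail+u*s; ra=4.4 if a<90 else 184.4
    X,Y=r
    return [[(10,x,y,.20,a,1)],
     [(6,x,y,.05,a,1),(4,x,y,.05,a,-.1)],
     [(2,x,y,.05,a,-.1),(4,x,y,.235,a,-.1),(4,X,Y,.235,ra,-.1)],
     [(5,X,Y,.235,ra,-.1),(5,X,Y,.140,ra,-.1,'i')],
     [(2,X,Y,.126,ra,-.1,'i'),(2,X,Y,.126,ra,-.1),(3,X,Y,.126,ra,.6),(3,X,Y,.235,ra,1)]]
E
python3 - <<'E'
from jar import *
c=load('top');w=cloud(c);m=np.zeros((420,560),bool);m[190:330,85:130]=1
m&=(w[...,2]>.077)&(w[...,2]<.084);p=w[m]
print(cv2.minAreaRect((p[:,:2]*1000).astype(np.float32)))
c=snap('side');w=cloud(c);m=(w[...,2]>.0775)&(w[...,2]<.083)&(w[...,1]>.3)&(w[...,1]<.41);p=w[m]
print(len(p),cv2.minAreaRect((p[:,:2]*1000).astype(np.float32)))
m=(w[...,2]>.076)&(w[...,2]<.085)&(w[...,1]>0)&(w[...,1]<.27)&(w[...,0]<.67)
n,l,s,cc=cv2.connectedComponentsWithStats(m.astype(np.uint8))
for i in range(1,n):
    if s[i,4]>100: print(cc[i].round(),s[i,4],w[l==i].mean(0).round(4))
plan(jar('D',-.099))
E
```

```text
((481.38641357421875, 351.8047180175781), (279.1130065917969, 43.70575714111328), 4.052003383636475)
2597 ((481.80169677734375, 353.75390625), (279.9734802246094, 43.71289825439453), 4.415650844573975)
[256. 232.] 317 [0.5813 0.0812 0.0797]
[212. 248.] 364 [0.6285 0.1788 0.0796]
[280. 263.] 384 [0.4803 0.1239 0.0797]
[231. 282.] 424 [0.5316 0.2273 0.0799]
[495. 358.] 232 [0.0206 0.0672 0.0803]
start [ 0.146  -0.5301  0.224   0.2688]Traceback (most recent call last):
  File "<stdin>", line 11, in <module>
  File "h.py", line 29, in plan
    f=np.append(s,t); assert abs(f).max()<=1,(k,f)
                             ^^^^^^^^^^^^^^^
AssertionError: (0, array([ 1.98636953, -2.15835403,  0.09615145, -0.01277913]))
```

```bash
python3 - <<'E'
from jar import *
J['D']=(.481,.123,20)
plan([[(6,.30,-.34,.21,18,1)],[(6,.39,-.11,.21,20,1)]]+jar('D',-.099))
E
```

```text
start [ 0.146  -0.5301  0.224   0.2688]
call 0 end [ 0.3001 -0.3401  0.21  ] 18.0
  6x [0.796, -0.569, 0.056, 0, 0, -0.0072, 1]
call 1 end [ 0.39   -0.1101  0.21  ] 20.0
  6x [0.626, -0.764, 0.0, 0, 0, -0.0056, 1]
call 2 end [0.4809 0.1231 0.2   ] 20.0
  10x [0.661, -0.752, 0.04, 0, 0, 0.0, 1]
call 3 end [0.4809 0.1231 0.05  ] 20.0
  6x [0.0, 0.0, 0.6, 0, 0, 0.0, 1]
  4x [0.0, 0.0, 0.6, 0, 0, 0.0, -0.1]
call 4 end [0.3825 0.3451 0.235 ] 4.4
  2x [0.0, 0.0, 0.0, 0, 0, 0.0, -0.1]
  4x [0.0, 0.0, -0.74, 0, 0, 0.0, -0.1]
  4x [-0.066, -0.969, -0.74, 0, 0, 0.0434, -0.1]
call 5 end [0.3825 0.3451 0.14  ] 4.4
  5x [0.0, -0.0, 0.0, 0, 0, -0.0, -0.1]
  1x [0.0, -0.0, 0.076, 0, 0, -0.0, -0.1]
  1x [0.0, -0.0, 0.152, 0, 0, -0.0, -0.1]
  1x [0.0, -0.0, 0.228, 0, 0, -0.0, -0.1]
  1x [0.0, -0.0, 0.304, 0, 0, -0.0, -0.1]
  1x [0.0, -0.0, 0.38, 0, 0, -0.0, -0.1]
call 6 end [0.3825 0.3451 0.235 ] 4.4
  1x [0.0, -0.0, 0.028, 0, 0, -0.0, -0.1]
  3x [0.0, -0.0, 0.056, 0, 0, -0.0, -0.1]
  3x [0.0, -0.0, 0.056, 0, 0, -0.0, 0.6]
  3x [0.0, -0.0, -0.38, 0, 0, -0.0, 1]
```

Emit:
{"api": "play_rows", "payload": {"motion": [[[0.796, -0.569, 0.056, 0, 0, -0.0072, 1], [0.796, -0.569, 0.056, 0, 0, -0.0072, 1], [0.796, -0.569, 0.056, 0, 0, -0.0072, 1], [0.796, -0.569, 0.056, 0, 0, -0.0072, 1], [0.796, -0.569, 0.056, 0, 0, -0.0072, 1], [0.796, -0.569, 0.056, 0, 0, -0.0072, 1], [0.796, -0.569, 0.056, 0, 0, -0.0072, 1]]], "grip_force": 20}}

```text
time_s: 0.85
ee_pos: [0.3005, -0.3399, 0.2105]
eef_rot: [3.141, 0.0, 0.316]
force: [-0.4, -0.8, -0.5]
grip_width: 0.0939
grip_force: 0.0
```

Emit:
{"api": "play_rows", "payload": {"motion": [[[0.626, -0.764, 0, 0, 0, -0.0056, 1], [0.626, -0.764, 0, 0, 0, -0.0056, 1], [0.626, -0.764, 0, 0, 0, -0.0056, 1], [0.626, -0.764, 0, 0, 0, -0.0056, 1], [0.626, -0.764, 0, 0, 0, -0.0056, 1], [0.626, -0.764, 0, 0, 0, -0.0056, 1], [0.626, -0.764, 0, 0, 0, -0.0056, 1]]]}}

```text
time_s: 1.55
ee_pos: [0.3901, -0.1107, 0.2104]
eef_rot: [3.141, 0.0, 0.35]
force: [-0.1, 0.5, -0.2]
grip_width: 0.0937
grip_force: 0.0
```

Emit:
{"api": "play_rows", "payload": {"motion": [[[0.661, -0.752, 0.04, 0, 0, 0, 1], [0.661, -0.752, 0.04, 0, 0, 0, 1], [0.661, -0.752, 0.04, 0, 0, 0, 1], [0.661, -0.752, 0.04, 0, 0, 0, 1], [0.661, -0.752, 0.04, 0, 0, 0, 1], [0.661, -0.752, 0.04, 0, 0, 0, 1], [0.661, -0.752, 0.04, 0, 0, 0, 1], [0.661, -0.752, 0.04, 0, 0, 0, 1]]]}}

```text
time_s: 2.35
ee_pos: [0.4811, 0.1208, 0.2004]
eef_rot: [3.141, 0.0, 0.347]
force: [-1.2, 0.1, 0.2]
grip_width: 0.0939
grip_force: 0.0
```

Emit:
{"api": "play_rows", "payload": {"motion": [[[0, 0, 0.6, 0, 0, 0, 1], [0, 0, 0.6, 0, 0, 0, 1], [0, 0, 0.6, 0, 0, 0, 1], [0, 0, 0.6, 0, 0, 0, 1], [0, 0, 0.6, 0, 0, 0, 1], [0, 0, 0.6, 0, 0, 0, -0.1], [0, 0, 0.6, 0, 0, 0, -0.1], [0, 0, 0.6, 0, 0, 0, -0.1], [0, 0, 0.6, 0, 0, 0, -0.1], [0, 0, 0.6, 0, 0, 0, -0.1]]]}}

```text
time_s: 3.35
ee_pos: [0.4811, 0.123, 0.0509]
eef_rot: [3.141, -0.001, 0.349]
force: [1.0, -3.1, 0.9]
grip_width: 0.0575
grip_force: 1.5
```

Emit:
{"api": "play_rows", "payload": {"motion": [[[0, 0, 0, 0, 0, 0, -0.1], [0, 0, 0, 0, 0, 0, -0.1], [0, 0, -0.74, 0, 0, 0, -0.1], [0, 0, -0.74, 0, 0, 0, -0.1], [0, 0, -0.74, 0, 0, 0, -0.1], [0, 0, -0.74, 0, 0, 0, -0.1], [0, 0, -0.74, 0, 0, 0, -0.1], [0, 0, -0.74, 0, 0, 0, -0.1]]]}}

```text
time_s: 4.15
ee_pos: [0.4808, 0.123, 0.2351]
eef_rot: [-3.142, -0.0, 0.349]
force: [0.3, -0.5, -1.9]
grip_width: 0.0536
grip_force: 20.0
```

Emit:
{"api": "play_rows", "payload": {"motion": [[[-0.066, -0.969, 0, 0, 0, 0.0434, -0.1], [-0.066, -0.969, 0, 0, 0, 0.0434, -0.1], [-0.066, -0.969, 0, 0, 0, 0.0434, -0.1], [-0.066, -0.969, 0, 0, 0, 0.0434, -0.1], [-0.066, -0.969, 0, 0, 0, 0.0434, -0.1], [-0.066, -0.969, 0, 0, 0, 0.0434, -0.1], [-0.066, -0.969, 0, 0, 0, 0.0434, -0.1], [-0.066, -0.969, 0, 0, 0, 0.0434, -0.1]]]}}

```text
time_s: 4.95
ee_pos: [0.3827, 0.344, 0.2343]
eef_rot: [3.14, 0.002, 0.076]
force: [-0.2, 0.7, -0.5]
grip_width: 0.0539
grip_force: 20.0
```

Emit:
{"api": "play_rows", "payload": {"motion": [[[0, 0, 0.1, 0, 0, 0, -0.1], [0, 0, 0.2, 0, 0, 0, -0.1], [0, 0, 0.3, 0, 0, 0, -0.1], [0, 0, 0.36, 0, 0, 0, -0.1], [0, 0, 0.39, 0, 0, 0, -0.1], [0, 0, 0.41, 0, 0, 0, -0.1], [0, 0, 0.425, 0, 0, 0, -0.1], [0, 0, 0.434, 0, 0, 0, -0.1], [0, 0, 0.434, 0, 0, 0, -0.1]]]}}

```text
time_s: 5.85
ee_pos: [0.3826, 0.3449, 0.1271]
eef_rot: [-3.141, -0.0, 0.076]
force: [-0.2, -0.1, -0.6]
grip_width: 0.0532
grip_force: 20.0
```

Emit:
{"api": "play_rows", "payload": {"motion": [[[0, 0, 0, 0, 0, 0, 0.6], [0, 0, 0, 0, 0, 0, 0.6], [0, 0, 0, 0, 0, 0, 0.6], [0, 0, -0.2, 0, 0, 0, 0.6], [0, 0, -0.436, 0, 0, 0, 1], [0, 0, -0.436, 0, 0, 0, 1], [0, 0, -0.436, 0, 0, 0, 1]]]}}

```text
time_s: 6.55
ee_pos: [0.3829, 0.3453, 0.2375]
eef_rot: [-3.14, -0.003, 0.077]
force: [0.2, 0.0, 0.3]
grip_width: 0.093
grip_force: 0.0
```

```bash
cat > jar.py <<'E'
from h import *
rail=np.array([.4815,.3528]);u=np.array([np.cos(np.radians(4.4)),np.sin(np.radians(4.4))])
J=dict(A=(.6289,.178,20),B=(.582,.0805,109),C=(.532,.2265,109),D=(.481,.123,20))
def jar(n,s,via=None):
    x,y,a=J[n]; r=rail+u*s; ra=4.4 if a<90 else 184.4
    X,Y=r; o=[]
    if via: o.append([(8,*via,.2,a,1)])
    return o+[[(10,x,y,.20,a,1)],
     [(5,x,y,.05,a,1),(5,x,y,.05,a,-.1)],
     [(2,x,y,.05,a,-.1),(7,x,y,.235,a,-.1)],
     [(10,X,Y,.235,ra,-.1)],
     [(4,X,Y,.145,ra,-.1,'i'),(4,X,Y,.1265,ra,-.1,'i')],
     [(3,X,Y,.1265,ra,.6),(1,X,Y,.17,ra,.6),(4,X,Y,.235,ra,1)]]
E
python3 - <<'E'
from jar import *
w=cloud(snap('top'));m=(w[...,2]>.145)&(w[...,2]<.165)&(w[...,1]>.3)&(w[...,1]<.4)
n,l,s,cc=cv2.connectedComponentsWithStats(m.astype(np.uint8))
for i in range(1,n):
    if s[i,4]>50: print(cc[i],s[i,4],w[l==i].mean(0))
plan(jar('C',-.033))
E
```

```text
start [0.3824 0.3449 0.2356 0.0766]
call 0 end [0.5319 0.2265 0.1999] 109.0
  10x [0.56, 0.518, 0.143, 0, 0, -0.2906, 1]
call 1 end [0.5319 0.2265 0.0499] 109.0
  5x [0.0, 0.0, 0.6, 0, 0, 0.0, 1]
  5x [0.0, 0.0, 0.6, 0, 0, 0.0, -0.1]
call 2 end [0.5319 0.2265 0.2349] 109.0
  2x [0.0, 0.0, -0.0, 0, 0, 0.0, -0.1]
  7x [0.0, 0.0, -0.74, 0, 0, 0.0, -0.1]
call 3 end [0.4486 0.3503 0.2349] -175.6
  10x [0.577, -0.154, -0.0, 0, 0, -0.2094, -0.1]
call 4 end [0.4486 0.3503 0.1264] -175.6
  1x [-0.0, -0.0, 0.09, 0, 0, -0.0, -0.1]
  1x [-0.0, -0.0, 0.18, 0, 0, -0.0, -0.1]
  1x [-0.0, -0.0, 0.27, 0, 0, -0.0, -0.1]
  1x [-0.0, -0.0, 0.36, 0, 0, -0.0, -0.1]
  1x [-0.0, -0.0, 0.378, 0, 0, -0.0, -0.1]
  1x [-0.0, -0.0, 0.397, 0, 0, -0.0, -0.1]
  1x [-0.0, -0.0, 0.415, 0, 0, -0.0, -0.1]
  1x [-0.0, -0.0, 0.434, 0, 0, -0.0, -0.1]
call 5 end [0.4486 0.3503 0.2349] -175.6
  3x [-0.0, -0.0, -0.0, 0, 0, -0.0, 0.6]
  1x [-0.0, -0.0, -0.174, 0, 0, -0.0, 0.6]
  4x [-0.0, -0.0, -0.434, 0, 0, -0.0, 1]
```

```bash
python3 - <<'E'
from jar import *
plan(jar('A',.099,(.5,.25)))
E
```

```text
start [0.3824 0.3449 0.2356 0.0766]
call 0 end [0.5    0.2501 0.1999] 20.0
  8x [0.44, 0.414, 0.143, 0, 0, -0.0434, 1]
call 1 end [0.629  0.1781 0.1999] 20.0
  10x [0.386, 0.447, -0.0, 0, 0, 0.0, 1]
call 2 end [0.629  0.1781 0.0499] 20.0
  5x [-0.0, 0.0, 0.6, 0, 0, 0.0, 1]
  5x [-0.0, 0.0, 0.6, 0, 0, 0.0, -0.1]
call 3 end [0.629  0.1781 0.2349] 20.0
  2x [-0.0, 0.0, -0.0, 0, 0, 0.0, -0.1]
  7x [-0.0, 0.0, -0.74, 0, 0, 0.0, -0.1]
call 4 end [0.5801 0.3604 0.2349] 4.4
  10x [0.066, -0.752, -0.0, 0, 0, 0.0434, -0.1]
call 5 end [0.5801 0.3604 0.1264] 4.4
  1x [0.0, 0.0, 0.09, 0, 0, -0.0, -0.1]
  1x [0.0, 0.0, 0.18, 0, 0, -0.0, -0.1]
  1x [0.0, 0.0, 0.27, 0, 0, -0.0, -0.1]
  1x [0.0, 0.0, 0.36, 0, 0, -0.0, -0.1]
  1x [0.0, 0.0, 0.378, 0, 0, -0.0, -0.1]
  1x [0.0, 0.0, 0.397, 0, 0, -0.0, -0.1]
  1x [0.0, 0.0, 0.415, 0, 0, -0.0, -0.1]
  1x [0.0, 0.0, 0.434, 0, 0, -0.0, -0.1]
call 6 end [0.5801 0.3604 0.2349] 4.4
  3x [0.0, 0.0, -0.0, 0, 0, -0.0, 0.6]
  1x [0.0, 0.0, -0.174, 0, 0, -0.0, 0.6]
  4x [0.0, 0.0, -0.434, 0, 0, -0.0, 1]
```

Emit:
{"api": "play_rows", "payload": {"motion": [[[0.44, 0.414, 0.143, 0, 0, -0.0434, 1], [0.44, 0.414, 0.143, 0, 0, -0.0434, 1], [0.44, 0.414, 0.143, 0, 0, -0.0434, 1], [0.44, 0.414, 0.143, 0, 0, -0.0434, 1], [0.44, 0.414, 0.143, 0, 0, -0.0434, 1], [0.44, 0.414, 0.143, 0, 0, -0.0434, 1]]]}}

```text
time_s: 7.2
ee_pos: [0.4992, 0.2507, 0.1994]
eef_rot: [-3.141, 0.002, 0.349]
force: [-0.2, 0.6, -0.3]
grip_width: 0.0938
grip_force: 0.0
```

Emit:
{"api": "play_rows", "payload": {"motion": [[[0.386, 0.447, 0, 0, 0, 0, 1], [0.386, 0.447, 0, 0, 0, 0, 1], [0.386, 0.447, 0, 0, 0, 0, 1], [0.386, 0.447, 0, 0, 0, 0, 1], [0.386, 0.447, 0, 0, 0, 0, 1], [0.386, 0.447, 0, 0, 0, 0, 1]]]}}

```text
time_s: 7.8
ee_pos: [0.6279, 0.1798, 0.2005]
eef_rot: [-3.141, -0.0, 0.351]
force: [0.3, -0.1, 0.7]
grip_width: 0.094
grip_force: 0.0
```

Emit:
{"api": "play_rows", "payload": {"motion": [[[0, 0, 0.6, 0, 0, 0, 1], [0, 0, 0.6, 0, 0, 0, 1], [0, 0, 0.6, 0, 0, 0, 1], [0, 0, 0.6, 0, 0, 0, 1], [0, 0, 0.6, 0, 0, 0, 1], [0, 0, 0.6, 0, 0, 0, -0.1], [0, 0, 0.6, 0, 0, 0, -0.1], [0, 0, 0.6, 0, 0, 0, -0.1], [0, 0, 0.6, 0, 0, 0, -0.1], [0, 0, 0.6, 0, 0, 0, -0.1]]]}}

```text
time_s: 8.8
ee_pos: [0.6292, 0.1781, 0.0506]
eef_rot: [3.142, -0.0, 0.349]
force: [-0.3, -1.0, -0.2]
grip_width: 0.0573
grip_force: 0.2
```

Emit:
{"api": "play_rows", "payload": {"motion": [[[0, 0, 0, 0, 0, 0, -0.1], [0, 0, 0, 0, 0, 0, -0.1], [0, 0, -0.74, 0, 0, 0, -0.1], [0, 0, -0.74, 0, 0, 0, -0.1], [0, 0, -0.74, 0, 0, 0, -0.1], [0, 0, -0.74, 0, 0, 0, -0.1], [0, 0, -0.74, 0, 0, 0, -0.1], [0, 0, -0.74, 0, 0, 0, -0.1]]]}}

```text
time_s: 9.6
ee_pos: [0.6289, 0.1782, 0.235]
eef_rot: [-3.141, -0.0, 0.349]
force: [-1.0, 0.1, -2.1]
grip_width: 0.0535
grip_force: 20.0
```

```bash
cat > tops.py <<'E'
from h import *
def tops():
  for nm in('top','side'):
    w=cloud(snap(nm));m=(w[...,2]>.145)&(w[...,2]<.165)&(w[...,1]>.3)&(w[...,1]<.4)&(w[...,0]<.66)
    n,l,s,cc=cv2.connectedComponentsWithStats(m.astype(np.uint8))
    for i in range(1,n):
        if s[i,4]>50: print(nm,cc[i].round(),s[i,4],w[l==i].mean(0).round(4))
E
python3 -c "
from tops import *
tops()"
```

```text
side [249. 340.] 740 [0.3807 0.3481 0.1544]
```

Emit:
{"api": "play_rows", "payload": {"motion": [[[0.066, -0.752, 0, 0, 0, 0.0434, -0.1], [0.066, -0.752, 0, 0, 0, 0.0434, -0.1], [0.066, -0.752, 0, 0, 0, 0.0434, -0.1], [0.066, -0.752, 0, 0, 0, 0.0434, -0.1], [0.066, -0.752, 0, 0, 0, 0.0434, -0.1], [0.066, -0.752, 0, 0, 0, 0.0434, -0.1], [0.066, -0.752, 0, 0, 0, 0.0434, -0.1], [0.066, -0.752, 0, 0, 0, 0.0434, -0.1]]]}}

```text
time_s: 10.5
ee_pos: [0.5807, 0.3592, 0.2348]
eef_rot: [3.141, 0.001, 0.075]
force: [-0.3, -0.3, -0.7]
grip_width: 0.0538
grip_force: 20.0
```

Emit:
{"api": "play_rows", "payload": {"motion": [[[0, 0, 0.1, 0, 0, 0, -0.1], [0, 0, 0.2, 0, 0, 0, -0.1], [0, 0, 0.3, 0, 0, 0, -0.1], [0, 0, 0.36, 0, 0, 0, -0.1], [0, 0, 0.39, 0, 0, 0, -0.1], [0, 0, 0.41, 0, 0, 0, -0.1], [0, 0, 0.425, 0, 0, 0, -0.1], [0, 0, 0.434, 0, 0, 0, -0.1], [0, 0, 0.434, 0, 0, 0, -0.1]]]}}

```text
time_s: 11.4
ee_pos: [0.5803, 0.3605, 0.127]
eef_rot: [-3.141, -0.0, 0.077]
force: [0.2, -0.0, -0.6]
grip_width: 0.054
grip_force: 20.0
```

Emit:
{"api": "play_rows", "payload": {"motion": [[[0, 0, 0, 0, 0, 0, 0.6], [0, 0, 0, 0, 0, 0, 0.6], [0, 0, 0, 0, 0, 0, 0.6], [0, 0, -0.2, 0, 0, 0, 0.6], [0, 0, -0.434, 0, 0, 0, 1], [0, 0, -0.434, 0, 0, 0, 1], [0, 0, -0.434, 0, 0, 0, 1]]]}}

```text
time_s: 12.1
ee_pos: [0.5807, 0.3607, 0.2374]
eef_rot: [-3.14, -0.004, 0.077]
force: [0.6, 0.2, -0.4]
grip_width: 0.093
grip_force: 0.0
```

```bash
python3 - <<'E'
from jar import *
from tops import tops
tops()
c=jar('C',-.033); c[0]=[(10,.532,.2265,.20,85,1)]; c.insert(1,[(5,.532,.2265,.20,109,1)])
plan(c)
E
```

```text
top [ 92. 218.] 139 [0.5648 0.3532 0.1539]
top [ 96. 297.] 185 [0.3916 0.3305 0.154 ]
side [163. 291.] 606 [0.5776 0.3638 0.1542]
side [249. 340.] 744 [0.3806 0.3483 0.1545]
start [0.5799 0.3603 0.2337 0.0765]
call 0 end [0.532  0.2264 0.1999] 85.0
  10x [-0.232, 0.519, 0.135, 0, 0, -0.2239, 1]
call 1 end [0.532  0.2264 0.1999] 109.0
  5x [0.0, 0.0, -0.0, 0, 0, -0.0667, 1]
call 2 end [0.532  0.2264 0.0499] 109.0
  5x [0.0, 0.0, 0.6, 0, 0, 0.0, 1]
  5x [0.0, 0.0, 0.6, 0, 0, 0.0, -0.1]
call 3 end [0.532  0.2264 0.2349] 109.0
  2x [0.0, 0.0, -0.0, 0, 0, 0.0, -0.1]
  7x [0.0, 0.0, -0.74, 0, 0, 0.0, -0.1]
call 4 end [0.4486 0.3503 0.2349] -175.6
  10x [0.577, -0.154, -0.0, 0, 0, -0.2094, -0.1]
call 5 end [0.4486 0.3503 0.1264] -175.6
  1x [0.0, -0.0, 0.09, 0, 0, -0.0, -0.1]
  1x [0.0, -0.0, 0.18, 0, 0, -0.0, -0.1]
  1x [0.0, -0.0, 0.27, 0, 0, -0.0, -0.1]
  1x [0.0, -0.0, 0.36, 0, 0, -0.0, -0.1]
  1x [0.0, -0.0, 0.378, 0, 0, -0.0, -0.1]
  1x [0.0, -0.0, 0.397, 0, 0, -0.0, -0.1]
  1x [0.0, -0.0, 0.415, 0, 0, -0.0, -0.1]
  1x [0.0, -0.0, 0.434, 0, 0, -0.0, -0.1]
call 6 end [0.4486 0.3503 0.2349] -175.6
  3x [0.0, -0.0, -0.0, 0, 0, -0.0, 0.6]
  1x [0.0, -0.0, -0.174, 0, 0, -0.0, 0.6]
  4x [0.0, -0.0, -0.434, 0, 0, -0.0, 1]
```

Emit:
{"api": "play_rows", "payload": {"motion": [[[-0.232, 0.519, 0.135, 0, 0, -0.2239, 1], [-0.232, 0.519, 0.135, 0, 0, -0.2239, 1], [-0.232, 0.519, 0.135, 0, 0, -0.2239, 1], [-0.232, 0.519, 0.135, 0, 0, -0.2239, 1], [-0.232, 0.519, 0.135, 0, 0, -0.2239, 1], [-0.232, 0.519, 0.135, 0, 0, -0.2239, 1], [-0.232, 0.519, 0.135, 0, 0, -0.2239, 1], [-0.232, 0.519, 0.135, 0, 0, -0.2239, 1], [-0.232, 0.519, 0.135, 0, 0, -0.2239, 1], [-0.232, 0.519, 0.135, 0, 0, -0.2239, 1]]]}}

```text
time_s: 13.2
ee_pos: [0.5316, 0.2264, 0.1994]
eef_rot: [-3.139, 0.001, 1.489]
force: [-0.5, 0.2, -0.1]
grip_width: 0.0938
grip_force: 0.0
```

Emit:
{"api": "play_rows", "payload": {"motion": [[[0, 0, 0, 0, 0, -0.0667, 1], [0, 0, 0, 0, 0, -0.0667, 1], [0, 0, 0, 0, 0, -0.0667, 1], [0, 0, 0, 0, 0, -0.0667, 1], [0, 0, 0, 0, 0, -0.0667, 1]]]}}

```text
time_s: 13.7
ee_pos: [0.5319, 0.2265, 0.2003]
eef_rot: [-3.14, 0.0, 1.899]
force: [-0.3, 0.4, 0.4]
grip_width: 0.0941
grip_force: 0.0
```

Emit:
{"api": "play_rows", "payload": {"motion": [[[0, 0, 0.6, 0, 0, 0, 1], [0, 0, 0.6, 0, 0, 0, 1], [0, 0, 0.6, 0, 0, 0, 1], [0, 0, 0.6, 0, 0, 0, 1], [0, 0, 0.6, 0, 0, 0, 1], [0, 0, 0.6, 0, 0, 0, -0.1], [0, 0, 0.6, 0, 0, 0, -0.1], [0, 0, 0.6, 0, 0, 0, -0.1], [0, 0, 0.6, 0, 0, 0, -0.1], [0, 0, 0.6, 0, 0, 0, -0.1]]]}}

```text
time_s: 14.7
ee_pos: [0.5324, 0.2267, 0.0519]
eef_rot: [3.141, -0.0, 1.902]
force: [-1.0, -0.1, -1.6]
grip_width: 0.0574
grip_force: 0.0
```

Emit:
{"api": "play_rows", "payload": {"motion": [[[0, 0, 0, 0, 0, 0, -0.1], [0, 0, 0, 0, 0, 0, -0.1], [0, 0, -0.74, 0, 0, 0, -0.1], [0, 0, -0.74, 0, 0, 0, -0.1], [0, 0, -0.74, 0, 0, 0, -0.1], [0, 0, -0.74, 0, 0, 0, -0.1], [0, 0, -0.74, 0, 0, 0, -0.1], [0, 0, -0.74, 0, 0, 0, -0.1]]]}}

```text
time_s: 15.5
ee_pos: [0.5322, 0.2266, 0.2361]
eef_rot: [3.142, -0.0, 1.902]
force: [0.4, -0.1, -1.6]
grip_width: 0.0538
grip_force: 20.0
```

Emit:
{"api": "play_rows", "payload": {"motion": [[[0.577, -0.154, 0, 0, 0, -0.2094, -0.1], [0.577, -0.154, 0, 0, 0, -0.2094, -0.1], [0.577, -0.154, 0, 0, 0, -0.2094, -0.1], [0.577, -0.154, 0, 0, 0, -0.2094, -0.1], [0.577, -0.154, 0, 0, 0, -0.2094, -0.1], [0.577, -0.154, 0, 0, 0, -0.2094, -0.1], [0.577, -0.154, 0, 0, 0, -0.2094, -0.1], [0.577, -0.154, 0, 0, 0, -0.2094, -0.1], [0.577, -0.154, 0, 0, 0, -0.2094, -0.1], [0.577, -0.154, 0, 0, 0, -0.2094, -0.1]]]}}

```text
time_s: 16.5
ee_pos: [0.4485, 0.3502, 0.2343]
eef_rot: [-3.14, -0.003, -3.063]
force: [-0.3, -0.6, -1.8]
grip_width: 0.0536
grip_force: 20.0
```

Emit:
{"api": "play_rows", "payload": {"motion": [[[0, 0, 0.1, 0, 0, 0, -0.1], [0, 0, 0.2, 0, 0, 0, -0.1], [0, 0, 0.3, 0, 0, 0, -0.1], [0, 0, 0.36, 0, 0, 0, -0.1], [0, 0, 0.39, 0, 0, 0, -0.1], [0, 0, 0.41, 0, 0, 0, -0.1], [0, 0, 0.425, 0, 0, 0, -0.1], [0, 0, 0.434, 0, 0, 0, -0.1], [0, 0, 0.434, 0, 0, 0, -0.1]]]}}

```text
time_s: 17.4
ee_pos: [0.449, 0.3505, 0.1281]
eef_rot: [3.141, 0.0, -3.065]
force: [0.3, -0.1, -0.4]
grip_width: 0.0536
grip_force: 20.0
```

Emit:
{"api": "play_rows", "payload": {"motion": [[[0, 0, 0, 0, 0, 0, 0.6], [0, 0, 0, 0, 0, 0, 0.6], [0, 0, 0, 0, 0, 0, 0.6], [0, 0, -0.2, 0, 0, 0, 0.6], [0, 0, -0.434, 0, 0, 0, 1], [0, 0, -0.434, 0, 0, 0, 1], [0, 0, -0.434, 0, 0, 0, 1]]]}}

```text
time_s: 18.1
ee_pos: [0.4493, 0.3508, 0.2381]
eef_rot: [3.14, 0.003, -3.065]
force: [0.8, -1.2, -0.7]
grip_width: 0.0932
grip_force: 0.0
```

```bash
python3 - <<'E'
from jar import *
plan(jar('B',.033,(.52,.20)))
E
```

```text
start [ 0.4493  0.3508  0.2381 -3.0651]
call 0 end [0.5201 0.2    0.1999] 109.0
  8x [-0.236, -0.623, 0.153, 0, 0, 0.2094, 1]
call 1 end [0.5821 0.0804 0.1999] 109.0
  10x [-0.533, 0.079, -0.0, 0, 0, -0.0, 1]
call 2 end [0.5821 0.0804 0.0499] 109.0
  5x [0.0, -0.0, 0.6, 0, 0, -0.0, 1]
  5x [0.0, -0.0, 0.6, 0, 0, -0.0, -0.1]
call 3 end [0.5821 0.0804 0.2349] 109.0
  2x [0.0, -0.0, -0.0, 0, 0, -0.0, -0.1]
  7x [0.0, -0.0, -0.74, 0, 0, -0.0, -0.1]Traceback (most recent call last):
  File "<stdin>", line 2, in <module>
  File "h.py", line 29, in plan
    f=np.append(s,t); assert abs(f).max()<=1,(k,f)
                             ^^^^^^^^^^^^^^^
AssertionError: (4, array([ 1.12784475e+00,  1.01822182e-01, -4.23140117e-04, -2.09450970e-01]))
```

Emit:
{"api": "play_rows", "payload": {"motion": [[[-0.236, -0.623, 0.14, 0, 0, 0.2094, 1], [-0.236, -0.623, 0.14, 0, 0, 0.2094, 1], [-0.236, -0.623, 0.14, 0, 0, 0.2094, 1], [-0.236, -0.623, 0.14, 0, 0, 0.2094, 1], [-0.236, -0.623, 0.14, 0, 0, 0.2094, 1], [-0.236, -0.623, 0.14, 0, 0, 0.2094, 1], [-0.236, -0.623, 0.14, 0, 0, 0.2094, 1], [-0.236, -0.623, 0.14, 0, 0, 0.2094, 1], [-0.236, -0.623, 0.14, 0, 0, 0.2094, 1], [-0.236, -0.623, 0.14, 0, 0, 0.2094, 1]]]}}

```text
time_s: 19.1
ee_pos: [0.5191, 0.1995, 0.1996]
eef_rot: [-3.139, -0.0, 1.901]
force: [-0.0, 0.1, 0.8]
grip_width: 0.0941
grip_force: 0.0
```

Emit:
{"api": "play_rows", "payload": {"motion": [[[-0.533, 0.079, 0, 0, 0, 0, 1], [-0.533, 0.079, 0, 0, 0, 0, 1], [-0.533, 0.079, 0, 0, 0, 0, 1], [-0.533, 0.079, 0, 0, 0, 0, 1], [-0.533, 0.079, 0, 0, 0, 0, 1], [-0.533, 0.079, 0, 0, 0, 0, 1]]]}}

```text
time_s: 19.7
ee_pos: [0.5812, 0.081, 0.2008]
eef_rot: [-3.141, -0.0, 1.905]
force: [-0.5, -0.6, -0.5]
grip_width: 0.0936
grip_force: 0.0
```

Emit:
{"api": "play_rows", "payload": {"motion": [[[0, 0, 0.6, 0, 0, 0, 1], [0, 0, 0.6, 0, 0, 0, 1], [0, 0, 0.6, 0, 0, 0, 1], [0, 0, 0.6, 0, 0, 0, 1], [0, 0, 0.6, 0, 0, 0, 1], [0, 0, 0.6, 0, 0, 0, -0.1], [0, 0, 0.6, 0, 0, 0, -0.1], [0, 0, 0.6, 0, 0, 0, -0.1], [0, 0, 0.6, 0, 0, 0, -0.1], [0, 0, 0.6, 0, 0, 0, -0.1]]]}}

```text
time_s: 20.7
ee_pos: [0.5819, 0.0802, 0.0519]
eef_rot: [3.141, 0.0, 1.902]
force: [0.0, -0.8, -0.6]
grip_width: 0.0575
grip_force: 0.0
```

Emit:
{"api": "play_rows", "payload": {"motion": [[[0, 0, 0, 0, 0, 0, -0.1], [0, 0, 0, 0, 0, 0, -0.1], [0, 0, -0.74, 0, 0, 0, -0.1], [0, 0, -0.74, 0, 0, 0, -0.1], [0, 0, -0.74, 0, 0, 0, -0.1], [0, 0, -0.74, 0, 0, 0, -0.1], [0, 0, -0.74, 0, 0, 0, -0.1], [0, 0, -0.74, 0, 0, 0, -0.1]]]}}

```text
time_s: 21.5
ee_pos: [0.5816, 0.0801, 0.2361]
eef_rot: [-3.142, 0.0, 1.902]
force: [-0.1, 0.6, -1.6]
grip_width: 0.0538
grip_force: 20.0
```

Emit:
{"api": "play_rows", "payload": {"motion": [[[0.52, 0, 0, 0, 0, 0, -0.1], [0.52, 0, 0, 0, 0, 0, -0.1], [0.52, 0, 0, 0, 0, 0, -0.1], [0.52, 0, 0, 0, 0, 0, -0.1], [0.52, 0, 0, 0, 0, 0, -0.1], [0.52, 0, 0, 0, 0, 0, -0.1], [0.52, 0, 0, 0, 0, 0, -0.1]]]}}

```text
time_s: 22.2
ee_pos: [0.5397, 0.202, 0.2359]
eef_rot: [-3.141, 0.0, 1.901]
force: [0.0, -0.4, -0.3]
grip_width: 0.0537
grip_force: 20.0
```

```bash
python3 - <<'E'
from jar import *
plan(jar('B',.033)[3:])
E
```

```text
start [0.5397 0.202  0.2359 1.9009]
call 0 end [0.5144 0.3553 0.2349] -175.6
  10x [0.613, 0.103, 0.004, 0, 0, -0.2097, -0.1]
call 1 end [0.5144 0.3553 0.1264] -175.6
  1x [0.0, 0.0, 0.09, 0, 0, 0.0, -0.1]
  1x [0.0, 0.0, 0.18, 0, 0, 0.0, -0.1]
  1x [0.0, 0.0, 0.27, 0, 0, 0.0, -0.1]
  1x [0.0, 0.0, 0.36, 0, 0, 0.0, -0.1]
  1x [0.0, 0.0, 0.378, 0, 0, 0.0, -0.1]
  1x [0.0, 0.0, 0.397, 0, 0, 0.0, -0.1]
  1x [0.0, 0.0, 0.415, 0, 0, 0.0, -0.1]
  1x [0.0, 0.0, 0.434, 0, 0, 0.0, -0.1]
call 2 end [0.5144 0.3553 0.2349] -175.6
  3x [0.0, 0.0, -0.0, 0, 0, 0.0, 0.6]
  1x [0.0, 0.0, -0.174, 0, 0, 0.0, 0.6]
  4x [0.0, 0.0, -0.434, 0, 0, 0.0, 1]
```

Emit:
{"api": "play_rows", "payload": {"motion": [[[0.61, 0.103, 0, 0, 0, -0.2097, -0.1], [0.61, 0.103, 0, 0, 0, -0.2097, -0.1], [0.61, 0.103, 0, 0, 0, -0.2097, -0.1], [0.61, 0.103, 0, 0, 0, -0.2097, -0.1], [0.61, 0.103, 0, 0, 0, -0.2097, -0.1], [0.61, 0.103, 0, 0, 0, -0.2097, -0.1], [0.61, 0.103, 0, 0, 0, -0.2097, -0.1], [0.61, 0.103, 0, 0, 0, -0.2097, -0.1], [0.61, 0.103, 0, 0, 0, -0.2097, -0.1], [0.61, 0.103, 0, 0, 0, -0.2097, -0.1]]]}}

```text
time_s: 23.2
ee_pos: [0.5146, 0.3549, 0.2362]
eef_rot: [-3.141, -0.0, -3.063]
force: [-1.3, -0.3, -1.1]
grip_width: 0.0538
grip_force: 20.0
```

Emit:
{"api": "play_rows", "payload": {"motion": [[[0, 0, 0.1, 0, 0, 0, -0.1], [0, 0, 0.2, 0, 0, 0, -0.1], [0, 0, 0.3, 0, 0, 0, -0.1], [0, 0, 0.36, 0, 0, 0, -0.1], [0, 0, 0.39, 0, 0, 0, -0.1], [0, 0, 0.41, 0, 0, 0, -0.1], [0, 0, 0.425, 0, 0, 0, -0.1], [0, 0, 0.434, 0, 0, 0, -0.1], [0, 0, 0.434, 0, 0, 0, -0.1]]]}}

```text
time_s: 24.1
ee_pos: [0.5142, 0.3557, 0.1282]
eef_rot: [3.141, 0.0, -3.063]
force: [-0.3, 0.1, -1.6]
grip_width: 0.0537
grip_force: 20.0
```

Emit:
{"api": "play_rows", "payload": {"motion": [[[0, 0, 0, 0, 0, 0, 0.6], [0, 0, 0, 0, 0, 0, 0.6], [0, 0, 0, 0, 0, 0, 0.6], [0, 0, -0.2, 0, 0, 0, 0.6], [0, 0, -0.434, 0, 0, 0, 1], [0, 0, -0.434, 0, 0, 0, 1], [0, 0, -0.434, 0, 0, 0, 1]]]}}

```text
time_s: 24.8
ee_pos: [0.5145, 0.3559, 0.2383]
eef_rot: [3.14, 0.003, -3.063]
force: [0.2, -0.6, 0.1]
grip_width: 0.0932
grip_force: 0.0
```

Emit:
{"api": "play_rows", "payload": {"motion": [[[0.3, 1, 0.1, 0, 0, 0.08, 1], [0.3, 1, 0.1, 0, 0, 0.08, 1], [0.3, 1, 0.1, 0, 0, 0.08, 1], [0.3, 1, 0.1, 0, 0, 0.08, 1], [0.3, 1, 0.1, 0, 0, 0.08, 1], [0.3, 1, 0.1, 0, 0, 0.08, 1], [0.3, 1, 0.1, 0, 0, 0.08, 1]]]}}

```text
time_s: 25.5
ee_pos: [0.4178, 0.6003, 0.2078]
eef_rot: [-3.137, -0.001, 2.72]
force: [-0.3, -0.7, -0.5]
grip_width: 0.0942
grip_force: 0.0
```

```bash
cat > meas.py <<'E'
from h import *
def comp(w,name,box,z0,z1,amin=40):
    u0,v0,u1,v1=box; m=np.zeros((420,560),bool); m[v0:v1,u0:u1]=1
    m&=(w[...,2]>z0)&(w[...,2]<z1)
    n,l,s,cc=cv2.connectedComponentsWithStats(m.astype(np.uint8))
    for i in range(1,n):
        if s[i,4]<amin: continue
        p=w[l==i]; r=cv2.minAreaRect((p[:,:2]*1000).astype(np.float32))
        print(name,'px',cc[i].round(0),'n',s[i,4],'z',p[:,2].mean().round(4),'rect',np.round(r[0],1),np.round(r[1],1),round(r[2],1))
E
python3 - <<'E'
from meas import *
from tops import tops
tops()
w=cloud(load('top'))
comp(w,'case',(275,150,350,285),.05,.07)
comp(w,'bay',(280,165,365,222),.02,.045)
snap('side','side1.png')
E
```

```text
top [ 89. 212.] 494 [0.5801 0.3595 0.1546]
top [ 89. 241.] 501 [0.5148 0.3546 0.1545]
top [ 89. 270.] 510 [0.4501 0.3497 0.1546]
top [ 89. 301.] 528 [0.3825 0.3437 0.1547]
side [250. 344.] 489 [0.3739 0.3536 0.1544]
case px [298. 259.] n 1769 z 0.0592 rect [ 487.4 -112.2] [ 93.3 123.1] 13.2
bay px [323. 181.] n 609 z 0.0318 rect [ 665.1 -175.5] [ 90.8 169.4] 0.5
```

View pics/side1.png

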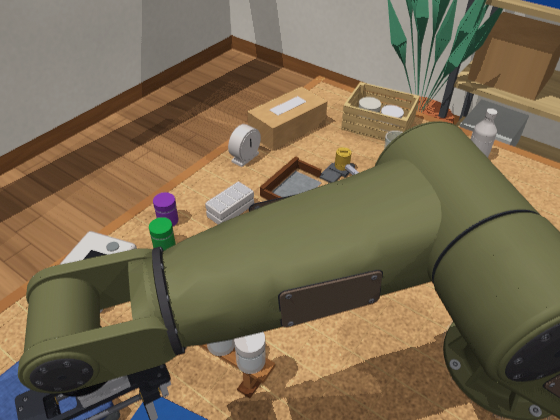

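The jars all stand on the rail, with lid centres within about 1 mm of the slots. The side view shows the arm over the rail, and the case has been knocked to about (0.487, -0.112). I'll bring the arm back over the jars and measure the case again.

```bash
python3 - <<'E'
from h import *
o=get_obs();p=o['ee_pos'];y=np.degrees(o['eef_rot'][2])
plan([[(2,p[0],p[1],.26,y,1),(8,.40,.40,.26,105,1)],[(10,.36,.16,.22,90.8,1)]])
E
```

```text
start [0.4205 0.5978 0.2106 2.7163]
call 0 end [0.4    0.3999 0.2601] 105.0
  2x [0.0, 0.0, -0.198, 0, 0, -0.0, 1]
  8x [-0.252, -0.755, -0.198, 0, 0, 0.1406, 1]
call 1 end [0.36   0.1601 0.2201] 90.8
  10x [-0.885, -0.403, 0.16, 0, 0, 0.0395, 1]
```

Emit:
{"api": "play_rows", "payload": {"motion": [[[0, 0, -0.198, 0, 0, 0, 1], [0, 0, -0.198, 0, 0, 0, 1], [-0.252, -0.755, -0.198, 0, 0, 0.1406, 1], [-0.252, -0.755, -0.198, 0, 0, 0.1406, 1], [-0.252, -0.755, -0.198, 0, 0, 0.1406, 1], [-0.252, -0.755, -0.198, 0, 0, 0.1406, 1], [-0.252, -0.755, -0.198, 0, 0, 0.1406, 1], [-0.252, -0.755, -0.198, 0, 0, 0.1406, 1], [-0.252, -0.755, -0.198, 0, 0, 0.1406, 1], [-0.252, -0.755, -0.198, 0, 0, 0.1406, 1]]]}}

```text
time_s: 26.65
ee_pos: [0.3998, 0.4004, 0.2612]
eef_rot: [3.141, -0.0, 1.837]
force: [-0.5, 0.5, -0.7]
grip_width: 0.0939
grip_force: 0.0
```

Emit:
{"api": "play_rows", "payload": {"motion": [[[-0.885, -0.403, 0.16, 0, 0, 0.0395, -0.1], [-0.885, -0.403, 0.16, 0, 0, 0.0395, -0.1], [-0.885, -0.403, 0.16, 0, 0, 0.0395, -0.1], [-0.885, -0.403, 0.16, 0, 0, 0.0395, -0.1], [-0.885, -0.403, 0.16, 0, 0, 0.0395, -0.1], [-0.885, -0.403, 0.16, 0, 0, 0.0395, -0.1], [-0.885, -0.403, 0.16, 0, 0, 0.0395, -0.1], [-0.885, -0.403, 0.16, 0, 0, 0.0395, -0.1], [-0.885, -0.403, 0.16, 0, 0, 0.0395, -0.1]]]}}

```text
time_s: 27.55
ee_pos: [0.3599, 0.1622, 0.221]
eef_rot: [-3.142, -0.0, 1.588]
force: [-0.1, -0.2, -0.9]
grip_width: 0.0423
grip_force: 0.0
```

```bash
python3 - <<'E'
from meas import *
for n in('top','side'):
    c=snap(n,n+'2.png'); w=cloud(c)
    if n=='top': comp(w,'case',(225,150,350,300),.055,.065);comp(w,'bay',(280,165,365,222),.024,.04); comp(w,'drum',(360,200,400,240),.06,.07)
    else: comp(w,'case',(280,150,400,260),.055,.065); 
    # back stop inner face / cheeks
    m=(w[...,2]>.032)&(w[...,2]<.038)&(w[...,0]>.67)&(w[...,0]<.75)&(abs(w[...,1]+.175)<.07); p=w[m]
    print(n,len(p),'stop',p.mean(0).round(4),'yaw',np.degrees(np.arctan2(*np.linalg.svd(p[:,:2]-p[:,:2].mean(0),full_matrices=False)[2][0][::-1])), 'xmin/max at centre', np.percentile(p[:,0],[3,97]).round(4))
    m=(w[...,2]>.027)&(w[...,2]<.033)&(w[...,0]>.625)&(w[...,0]<.68)
    for s,a,b in(('L',-.15,-.07),('R',-.28,-.2)):
        q=w[m&(w[...,1]>a)&(w[...,1]<b)]; print(s,len(q),np.percentile(q[:,1],[3,97]).round(4) if len(q) else '')
E
```

```text
case px [295. 259.] n 1950 z 0.0593 rect [ 487.6 -108.6] [ 91.1 129.6] 13.4
bay px [323. 181.] n 597 z 0.032 rect [ 665.5 -175.7] [ 91.4 169.6] 0.7
drum px [385. 219.] n 200 z 0.0637 rect [ 591.4 -325.7] [39.8 41.9] 1.1
top 236 stop [ 0.7024 -0.1761  0.0345] yaw -88.59809603689577 xmin/max at centre [0.6962 0.7089]
L 51 [-0.0973 -0.0914]
R 60 [-0.2597 -0.2519]
case px [322. 226.] n 59 z 0.0588 rect [480.6 -46.9] [40.8 14.2] 2.7
side 154 stop [ 0.701  -0.1675  0.0346] yaw 91.00099051588359 xmin/max at centre [0.6934 0.7083]
L 15 [-0.0967 -0.0894]
R 0
```

View pics/top2.png

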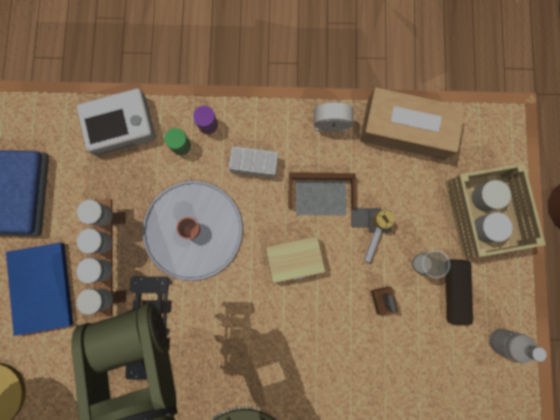

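```bash
python3 - <<'E'
from h import *
plan([[(9,.484,.0,.15,91.2,-.1)],[(6,.484,0,.035,91.2,-.1)],[(10,.484,-.06,.035,91.2,-.1,'i')],[(8,.484,-.104,.035,91.2,-.1,'i'),(1,.484,-.104,.035,91.2,-.1)],[(3,.484,-.085,.035,91.2,-.1),(5,.484,-.08,.16,91.2,-.1)]])
E
```

```text
start [0.3598 0.162  0.2209 1.5877]
call 0 end [4.840e-01 1.000e-04 1.499e-01] 91.2
  9x [-0.656, 0.486, 0.284, 0, 0, -0.0006, -0.1]
call 1 end [4.84e-01 1.00e-04 3.49e-02] 91.2
  6x [-0.0, -0.0, 0.46, 0, 0, -0.0, -0.1]
call 2 end [ 0.484  -0.06    0.0349] 91.2
  1x [-0.024, -0.001, -0.0, 0, 0, -0.0, -0.1]
  1x [-0.048, -0.001, -0.0, 0, 0, -0.0, -0.1]
  1x [-0.072, -0.002, -0.0, 0, 0, -0.0, -0.1]
  1x [-0.096, -0.002, -0.0, 0, 0, -0.0, -0.1]
  1x [-0.12, -0.003, -0.0, 0, 0, -0.0, -0.1]
  1x [-0.144, -0.003, -0.0, 0, 0, -0.0, -0.1]
  1x [-0.168, -0.004, -0.0, 0, 0, -0.0, -0.1]
  1x [-0.192, -0.004, -0.0, 0, 0, -0.0, -0.1]
  1x [-0.216, -0.005, -0.0, 0, 0, -0.0, -0.1]
  1x [-0.24, -0.005, -0.0, 0, 0, -0.0, -0.1]
call 3 end [ 0.484  -0.104   0.0349] 91.2
  1x [-0.022, -0.0, -0.0, 0, 0, -0.0, -0.1]
  1x [-0.044, -0.001, -0.0, 0, 0, -0.0, -0.1]
  1x [-0.066, -0.001, -0.0, 0, 0, -0.0, -0.1]
  1x [-0.088, -0.002, -0.0, 0, 0, -0.0, -0.1]
  1x [-0.11, -0.002, -0.0, 0, 0, -0.0, -0.1]
  1x [-0.132, -0.003, -0.0, 0, 0, -0.0, -0.1]
  1x [-0.154, -0.003, -0.0, 0, 0, -0.0, -0.1]
  2x [-0.176, -0.004, -0.0, 0, 0, -0.0, -0.1]
call 4 end [ 0.484  -0.08    0.1599] 91.2
  3x [0.076, 0.002, -0.0, 0, 0, -0.0, -0.1]
  5x [0.096, 0.002, -0.5, 0, 0, -0.0, -0.1]
```

Emit:
{"api": "play_rows", "payload": {"motion": [[[-0.656, 0.486, 0.284, 0, 0, -0.0006, -0.1], [-0.656, 0.486, 0.284, 0, 0, -0.0006, -0.1], [-0.656, 0.486, 0.284, 0, 0, -0.0006, -0.1], [-0.656, 0.486, 0.284, 0, 0, -0.0006, -0.1], [-0.656, 0.486, 0.284, 0, 0, -0.0006, -0.1], [-0.656, 0.486, 0.284, 0, 0, -0.0006, -0.1], [-0.656, 0.486, 0.284, 0, 0, -0.0006, -0.1], [-0.656, 0.486, 0.284, 0, 0, -0.0006, -0.1]]]}}

```text
time_s: 28.45
ee_pos: [0.4834, 0.0003, 0.1506]
eef_rot: [3.141, -0.0, 1.591]
force: [0.0, -0.1, 0.1]
grip_width: 0.0422
grip_force: 0.0
```

Emit:
{"api": "play_rows", "payload": {"motion": [[[0, 0, 0.46, 0, 0, 0, -0.1], [0, 0, 0.46, 0, 0, 0, -0.1], [0, 0, 0.46, 0, 0, 0, -0.1], [0, 0, 0.46, 0, 0, 0, -0.1], [0, 0, 0.46, 0, 0, 0, -0.1]]]}}

```text
time_s: 28.95
ee_pos: [0.4842, -0.0002, 0.0362]
eef_rot: [3.14, 0.0, 1.591]
force: [0.2, 0.4, -0.1]
grip_width: 0.0422
grip_force: 0.0
```

Emit:
{"api": "play_rows", "payload": {"motion": [[[-0.024, 0, 0, 0, 0, 0, -0.1], [-0.048, 0, 0, 0, 0, 0, -0.1], [-0.072, -0.002, 0, 0, 0, 0, -0.1], [-0.096, -0.002, 0, 0, 0, 0, -0.1], [-0.12, -0.003, 0, 0, 0, 0, -0.1], [-0.144, -0.003, 0, 0, 0, 0, -0.1], [-0.168, -0.004, 0, 0, 0, 0, -0.1], [-0.192, -0.004, 0, 0, 0, 0, -0.1], [-0.216, -0.005, 0, 0, 0, 0, -0.1], [-0.24, -0.005, 0, 0, 0, 0, -0.1]]]}}

```text
time_s: 29.95
ee_pos: [0.4836, -0.0614, 0.0349]
eef_rot: [3.142, -0.0, 1.59]
force: [0.6, 2.7, 3.0]
grip_width: 0.0422
grip_force: 1.4
```

Emit:
{"api": "play_rows", "payload": {"motion": [[[-0.022, 0, 0, 0, 0, 0, -0.1], [-0.044, -0.001, 0, 0, 0, 0, -0.1], [-0.066, -0.001, 0, 0, 0, 0, -0.1], [-0.088, -0.002, 0, 0, 0, 0, -0.1], [-0.11, -0.002, 0, 0, 0, 0, -0.1], [-0.132, -0.003, 0, 0, 0, 0, -0.1], [-0.154, -0.003, 0, 0, 0, 0, -0.1], [-0.176, -0.004, 0, 0, 0, 0, -0.1], [-0.176, -0.004, 0, 0, 0, 0, -0.1]]]}}

```text
time_s: 30.85
ee_pos: [0.4833, -0.1057, 0.0348]
eef_rot: [-3.141, 0.0, 1.589]
force: [-1.5, -0.3, 0.3]
grip_width: 0.0424
grip_force: 0.0
```

Emit:
{"api": "play_rows", "payload": {"motion": [[[0.076, 0, 0, 0, 0, 0, -0.1], [0.076, 0, 0, 0, 0, 0, -0.1], [0.096, 0, -0.7, 0, 0, 0, -0.1], [0.096, 0, -0.7, 0, 0, 0, -0.1], [0.096, 0, -0.7, 0, 0, 0, -0.1], [0.096, 0, -0.7, 0, 0, 0, -0.1], [0.096, 0, -0.7, 0, 0, 0, -0.1]]]}}

```text
time_s: 31.55
ee_pos: [0.4842, -0.0816, 0.2136]
eef_rot: [3.135, 0.002, 1.59]
force: [-0.5, 0.2, -1.0]
grip_width: 0.0423
grip_force: 0.0
```

Emit:
{"api": "play_rows", "payload": {"motion": [[[0.3, 0.73, 0, 0, 0, 0.12, 0.6], [0.3, 0.73, 0, 0, 0, 0.12, 0.6], [0.3, 0.73, 0, 0, 0, 0.12, 0.6], [0.3, 0.73, 0, 0, 0, 0.12, 0.6], [0.3, 0.73, 0, 0, 0, 0.12, 0.6], [0.3, 0.73, 0, 0, 0, 0.12, 0.6], [0.3, 0.73, 0, 0, 0, 0.12, 0.6]]]}}

```text
time_s: 32.25
ee_pos: [0.6635, -0.0031, 0.2091]
eef_rot: [-3.141, 0.001, 0.84]
force: [-0.5, 0.4, 0.6]
grip_width: 0.0753
grip_force: 0.0
```

```bash
python3 - <<'E'
from meas import *
w=cloud(snap('top'));comp(w,'case',(225,150,370,300),.055,.065)
plan([[(9,.48,.06,.21,25,.7)],[(9,.34,-.10,.2,1.2,.7)]])
E
```

```text
case px [324. 266.] n 1925 z 0.0593 rect [ 471.3 -180.2] [ 91.3 128. ] 1.6
start [ 0.6634 -0.0032  0.2098  0.8392]
call 0 end [0.48 0.06 0.21] 25.0
  9x [-0.302, -0.715, -0.001, 0, 0, 0.0641, 0.7]
call 1 end [ 0.34   -0.0999  0.2   ] 1.2
  9x [-0.778, 0.343, 0.04, 0, 0, 0.0661, 0.7]
```

Emit:
{"api": "play_rows", "payload": {"motion": [[[-0.302, -0.715, 0, 0, 0, 0.0641, 0.7], [-0.302, -0.715, 0, 0, 0, 0.0641, 0.7], [-0.302, -0.715, 0, 0, 0, 0.0641, 0.7], [-0.302, -0.715, 0, 0, 0, 0.0641, 0.7], [-0.302, -0.715, 0, 0, 0, 0.0641, 0.7], [-0.302, -0.715, 0, 0, 0, 0.0641, 0.7], [-0.302, -0.715, 0, 0, 0, 0.0641, 0.7]]]}}

```text
time_s: 33.0
ee_pos: [0.4814, 0.0609, 0.2104]
eef_rot: [3.141, -0.001, 0.434]
force: [0.6, 1.2, 0.7]
grip_width: 0.08
grip_force: 0.0
```

Emit:
{"api": "play_rows", "payload": {"motion": [[[-0.778, 0.343, 0.04, 0, 0, 0.0661, 0.7], [-0.778, 0.343, 0.04, 0, 0, 0.0661, 0.7], [-0.778, 0.343, 0.04, 0, 0, 0.0661, 0.7], [-0.778, 0.343, 0.04, 0, 0, 0.0661, 0.7], [-0.778, 0.343, 0.04, 0, 0, 0.0661, 0.7], [-0.778, 0.343, 0.04, 0, 0, 0.0661, 0.7], [-0.778, 0.343, 0.04, 0, 0, 0.0661, 0.7], [-0.778, 0.343, 0.04, 0, 0, 0.0661, 0.7]]]}}

```text
time_s: 33.8
ee_pos: [0.3409, -0.0977, 0.1999]
eef_rot: [-3.141, 0.0, 0.019]
force: [-0.8, 1.3, 0.2]
grip_width: 0.0797
grip_force: 0.0
```

```bash
python3 - <<'E'
from meas import *
w=cloud(snap('top'));comp(w,'case',(225,150,370,300),.055,.065)
f=lambda x:-.1746+(x-.6487)*.021
plan([[(5,.385,f(.385),.15,1.2,.7),(5,.385,f(.385),.035,1.2,.7)],[(10,.485,f(.485),.035,1.2,.7,'i')],[(10,.575,f(.575),.035,1.2,.7,'i')],[(10,.595,f(.595),.035,1.2,.7,'i')]])
E
```

```text
case px [324. 266.] n 1919 z 0.0592 rect [ 472.5 -180. ] [ 88.9 127.6] 1.6
start [ 0.3409 -0.0976  0.1999  0.019 ]
call 0 end [ 0.3849 -0.1803  0.0349] 1.2
  5x [0.17, 0.334, 0.2, 0, 0, -0.0003, 0.7]
  5x [0.17, 0.334, 0.66, 0, 0, -0.0003, 0.7]
call 1 end [ 0.4849 -0.1779  0.0349] 1.2
  1x [0.04, -0.0, -0.0, 0, 0, -0.0, 0.7]
  1x [0.08, -0.0, -0.0, 0, 0, -0.0, 0.7]
  1x [0.12, -0.0, -0.0, 0, 0, -0.0, 0.7]
  1x [0.16, -0.0, -0.0, 0, 0, -0.0, 0.7]
  1x [0.2, -0.0, -0.0, 0, 0, -0.0, 0.7]
  1x [0.24, -0.0, -0.0, 0, 0, -0.0, 0.7]
  1x [0.28, -0.0, -0.0, 0, 0, -0.0, 0.7]
  1x [0.32, -0.0, -0.0, 0, 0, -0.0, 0.7]
  1x [0.36, -0.0, -0.0, 0, 0, -0.0, 0.7]
  1x [0.4, -0.001, -0.0, 0, 0, -0.0, 0.7]
call 2 end [ 0.5749 -0.176   0.0349] 1.2
  1x [0.036, 0.0, -0.0, 0, 0, -0.0, 0.7]
  1x [0.072, 0.0, -0.0, 0, 0, -0.0, 0.7]
  1x [0.108, 0.0, -0.0, 0, 0, -0.0, 0.7]
  1x [0.144, 0.0, -0.0, 0, 0, -0.0, 0.7]
  1x [0.18, 0.0, -0.0, 0, 0, -0.0, 0.7]
  1x [0.216, 0.0, -0.0, 0, 0, -0.0, 0.7]
  1x [0.252, 0.0, -0.0, 0, 0, -0.0, 0.7]
  1x [0.288, 0.0, -0.0, 0, 0, -0.0, 0.7]
  1x [0.324, 0.0, -0.0, 0, 0, -0.0, 0.7]
  1x [0.36, 0.0, -0.0, 0, 0, -0.0, 0.7]
call 3 end [ 0.5949 -0.1756  0.0349] 1.2
  1x [0.008, 0.0, -0.0, 0, 0, -0.0, 0.7]
  1x [0.016, 0.0, -0.0, 0, 0, -0.0, 0.7]
  1x [0.024, 0.0, -0.0, 0, 0, -0.0, 0.7]
  1x [0.032, 0.0, -0.0, 0, 0, -0.0, 0.7]
  1x [0.04, 0.0, -0.0, 0, 0, -0.0, 0.7]
  1x [0.048, 0.0, -0.0, 0, 0, -0.0, 0.7]
  1x [0.056, 0.0, -0.0, 0, 0, -0.0, 0.7]
  1x [0.064, 0.0, -0.0, 0, 0, -0.0, 0.7]
  1x [0.072, 0.0, -0.0, 0, 0, -0.0, 0.7]
  1x [0.08, 0.0, -0.0, 0, 0, -0.0, 0.7]
```

Emit:
{"api": "play_rows", "payload": {"motion": [[[0.17, 0.334, 0.2, 0, 0, 0, 0.7], [0.17, 0.334, 0.2, 0, 0, 0, 0.7], [0.17, 0.334, 0.2, 0, 0, 0, 0.7], [0.17, 0.334, 0.66, 0, 0, 0, 0.7], [0.17, 0.334, 0.66, 0, 0, 0, 0.7], [0.17, 0.334, 0.66, 0, 0, 0, 0.7], [0.17, 0.334, 0.66, 0, 0, 0, 0.7], [0.17, 0.334, 0.66, 0, 0, 0, 0.7]]]}}

```text
time_s: 34.65
ee_pos: [0.3848, -0.1805, 0.0358]
eef_rot: [3.141, -0.001, 0.018]
force: [0.3, 0.1, 0.1]
grip_width: 0.0802
grip_force: 0.0
```

Emit:
{"api": "play_rows", "payload": {"motion": [[[0.04, 0, 0, 0, 0, 0, 0.7], [0.08, 0, 0, 0, 0, 0, 0.7], [0.12, 0, 0, 0, 0, 0, 0.7], [0.16, 0, 0, 0, 0, 0, 0.7], [0.2, 0, 0, 0, 0, 0, 0.7], [0.24, 0, 0, 0, 0, 0, 0.7], [0.28, 0, 0, 0, 0, 0, 0.7], [0.32, 0, 0, 0, 0, 0, 0.7], [0.36, 0, 0, 0, 0, 0, 0.7], [0.4, 0, 0, 0, 0, 0, 0.7]]]}}

```text
time_s: 35.65
ee_pos: [0.4849, -0.1791, 0.0349]
eef_rot: [-3.142, 0.0, 0.017]
force: [-3.1, -0.6, 3.3]
grip_width: 0.0796
grip_force: 1.8
```

Emit:
{"api": "play_rows", "payload": {"motion": [[[0.036, 0, 0, 0, 0, 0, 0.7], [0.072, 0, 0, 0, 0, 0, 0.7], [0.108, 0, 0, 0, 0, 0, 0.7], [0.144, 0, 0, 0, 0, 0, 0.7], [0.18, 0, 0, 0, 0, 0, 0.7], [0.216, 0, 0, 0, 0, 0, 0.7], [0.252, 0, 0, 0, 0, 0, 0.7], [0.288, 0, 0, 0, 0, 0, 0.7], [0.324, 0, 0, 0, 0, 0, 0.7], [0.35, 0, 0, 0, 0, 0, 0.7]]]}}

```text
time_s: 36.65
ee_pos: [0.5724, -0.1775, 0.0349]
eef_rot: [-3.142, 0.0, 0.018]
force: [-3.5, 0.4, 3.8]
grip_width: 0.0801
grip_force: 1.8
```

```bash
python3 - <<'E'
from meas import *
w=cloud(snap('top'));comp(w,'case',(225,130,400,300),.055,.065)
o=get_obs();print(o['ee_pos'],o['eef_rot'],o['force'])
E
```

```text
case px [381. 139.] n 51 z 0.0602 rect [ 794.4 -320. ] [91.3  2.8] 78.5
case px [321. 193.] n 530 z 0.0592 rect [ 643.9 -176.6] [ 53.4 127.2] 1.6
case px [384. 219.] n 154 z 0.0624 rect [ 590.7 -324.9] [42.1 40.2] 9.7
[ 0.57302414 -0.17748518  0.0349791 ] [ 3.14140443e+00 -8.11335503e-04  1.77178395e-02] [ 0.51469923 -1.05859197  0.57578276]
```

Emit:
{"api": "play_rows", "payload": {"motion": [[[0.012, 0, 0, 0, 0, 0, 0.7], [0.024, 0, 0, 0, 0, 0, 0.7], [0.036, 0, 0, 0, 0, 0, 0.7], [0.048, 0, 0, 0, 0, 0, 0.7], [0.06, 0, 0, 0, 0, 0, 0.7], [0.072, 0, 0, 0, 0, 0, 0.7], [0.084, 0, 0, 0, 0, 0, 0.7], [0.09, 0, 0, 0, 0, 0, 0.7], [0.09, 0, 0, 0, 0, 0, 0.7]]]}}

```text
time_s: 37.6
ee_pos: [0.5944, -0.1772, 0.035]
eef_rot: [3.141, -0.0, 0.018]
force: [-0.0, -0.3, 0.6]
grip_width: 0.0801
grip_force: 0.0
```

Emit:
{"api": "play_rows", "payload": {"motion": [[[0.002, 0, 0, 0, 0, 0, 0.7], [0.004, 0, 0, 0, 0, 0, 0.7]]]}}

```text
time_s: 37.8
ee_pos: [0.595, -0.1772, 0.035]
eef_rot: [3.142, 0.0, 0.017]
force: [-2.2, 0.0, 1.1]
grip_width: 0.0798
grip_force: 1.1
```

```bash
python3 - <<'E'
from meas import *
w=cloud(snap('top'));comp(w,'case',(225,130,370,300),.055,.065)
o=get_obs();print(o['ee_pos'],o['eef_rot'],o['force'])
E
```

```text
case px [304. 186.] n 245 z 0.0594 rect [ 666.4 -132.4] [51.3 39.7] 0.6
case px [339. 181.] n 180 z 0.0591 rect [ 680.6 -208.2] [62.8 28. ] 89.8
[ 0.59507282 -0.17716963  0.03503098] [3.14154200e+00 6.86783327e-05 1.74828426e-02] [-0.09910482 -0.92202944  1.28422917]
```

Emit:
{"api": "play_rows", "payload": {"motion": [[[0.004, 0, 0, 0, 0, 0, 0.7], [0.004, 0, 0, 0, 0, 0, 0.7]]]}}

```text
time_s: 38.05
ee_pos: [0.5962, -0.1772, 0.035]
eef_rot: [3.142, -0.0, 0.017]
force: [-1.4, 0.3, 0.3]
grip_width: 0.0802
grip_force: 0.8
```

Emit:
{"api": "play_rows", "payload": {"motion": [[[0.004, 0, 0, 0, 0, 0, 0.7], [0.004, 0, 0, 0, 0, 0, 0.7]]]}}

```text
time_s: 38.25
ee_pos: [0.597, -0.1771, 0.035]
eef_rot: [-3.142, 0.0, 0.017]
force: [-4.0, -0.7, 3.5]
grip_width: 0.08
grip_force: 2.0
```

Emit:
{"api": "play_rows", "payload": {"motion": [[[0.004, 0, 0, 0, 0, 0, 0.7], [0.004, 0, 0, 0, 0, 0, 0.7]]]}}

```text
time_s: 38.45
ee_pos: [0.5971, -0.177, 0.035]
eef_rot: [-3.141, 0.003, 0.017]
force: [-13.1, 1.5, 9.0]
grip_width: 0.0797
grip_force: 6.8
```

Emit:
{"api": "play_rows", "payload": {"motion": [[[-0.05, 0, 0, 0, 0, 0, 0.7], [-0.2, 0, 0, 0, 0, 0, 0.7], [-0.4, 0, 0, 0, 0, 0, 0.7], [-0.4, 0, -0.8, 0, 0, 0, 0.7], [-0.4, 0, -0.8, 0, 0, 0, 0.7], [-0.4, 0, -0.8, 0, 0, 0, 0.7], [-0.4, 0, -0.8, 0, 0, 0, 0.7], [-0.4, 0, -0.8, 0, 0, 0, 0.7], [-0.4, 0, -0.8, 0, 0, 0, 0.7]]]}}

```text
time_s: 39.35
ee_pos: [0.4985, -0.1789, 0.2356]
eef_rot: [3.141, -0.002, 0.018]
force: [0.4, 0.4, -0.7]
grip_width: 0.0796
grip_force: 0.0
```

Emit:
{"api": "play_rows", "payload": {"motion": [[[-0.8, -0.4, 0, 0, 0, 0, 0.7], [-0.8, -0.4, 0, 0, 0, 0, 0.7], [-0.8, -0.4, 0, 0, 0, 0, 0.7], [-0.8, -0.4, 0, 0, 0, 0, 0.7], [-0.8, -0.4, 0, 0, 0, 0, 0.7], [-0.8, -0.4, 0, 0, 0, 0, 0.7], [-0.8, -0.4, 0, 0, 0, 0, 0.7]]]}}

```text
time_s: 40.05
ee_pos: [0.2965, -0.0824, 0.2344]
eef_rot: [-3.141, 0.0, 0.018]
force: [-0.5, -0.6, 0.1]
grip_width: 0.0799
grip_force: 0.0
```

```bash
python3 - <<'E'
from meas import *
print(get_obs()['ee_pos'])
a=[]
for n in ('top','side'):
    c=snap(n,n+'3.png');w=cloud(c);f=c['frame']
    comp(w,n+' case',(240,130,370,300),.055,.0655)
    m=(w[...,2]>.058)&(w[...,2]<.072)&(np.hypot(w[...,0]-.591,w[...,1]+.3255)<.03)
    p=w[m]; (cx,cy),r=cv2.minEnclosingCircle((p[:,:2]*1000).astype(np.float32)); print(n,'drum',p.mean(0).round(4),cx,cy,r)
    # dark slot pixels projected to z=.065
    K=c['camera_matrix']; q=c['T'][:3,:3].T@(np.array([.5915,-.3255,.065])-c['T'][:3,3]); u=K[0,2]+K[0,0]*q[0]/-q[2]; v=K[1,2]-K[1,1]*q[1]/-q[2]
    u0,v0=int(u)-14,int(v)-14; roi=f[v0:v0+29,u0:u0+29].astype(int)
    dark=roi.max(-1)<80; rr=np.hypot(*(np.mgrid[:29,:29]-14)); dark&=rr<8
    vs,us=np.nonzero(dark); P=np.array([onplane(c,u0+x,v0+y,.065)[:2] for x,y in zip(us,vs)])
    if len(P)>3:
        d=P-P.mean(0); e=np.linalg.svd(d,full_matrices=False)[2][0]; print(n,'slot',len(P),P.mean(0).round(4),'yaw',np.degrees(np.arctan2(e[1],e[0]))%180,'px',u,v)
    a.append(cv2.resize(f[int(v)-25:int(v)+35,int(u)-35:int(u)+25],(380,380),interpolation=cv2.INTER_CUBIC))
    comp(w,n+' key',(370,150,430,320),.08,.105,amin=10)
    comp(w,n+' holder',(360,150,430,320),.034,.045,amin=40)
cv2.imwrite('pics/drum.png',np.hstack(a)[:,:,::-1])
E
```

```text
[ 0.29650878 -0.08236273  0.2344312 ]
top case px [323. 194.] n 1825 z 0.0593 rect [ 650.6 -176.6] [ 91.1 127.3] 1.3
top drum [ 0.5916 -0.3258  0.0637] 592.416015625 -325.4504089355469 22.27716827392578
top slot 5 [ 0.5946 -0.3247] yaw 20.552071069341707 px 384.72032279955965 218.85161219299152
top key px [424. 263.] n 98 z 0.0939 rect [ 487.3 -411.5] [19.9 58.6] 85.3
top key px [391. 303.] n 115 z 0.094 rect [ 393.5 -332.6] [39.4 13.2] 13.6
top holder px [383. 300.] n 305 z 0.0388 rect [ 393.2 -332.9] [60.8 47.2] 14.5
side case px [273. 132.] n 54 z 0.0594 rect [ 810.2 -284.6] [54.3 34.7] 33.9
side case px [250. 144.] n 68 z 0.0601 rect [ 826.4 -202.2] [92.5  7.7] 89.4
side case px [343. 153.] n 115 z 0.0613 rect [ 590.4 -325.5] [42.2 49.1] 21.1
side case px [295. 173.] n 1038 z 0.0595 rect [ 649.2 -175.4] [137.   94.8] 89.8
side case px [248. 262.] n 126 z 0.0612 rect [549.5 150. ] [36.1 56.9] 40.0
side drum [ 0.5892 -0.3236  0.0636] 587.7383422851562 -326.7307434082031 25.033958435058594
```

View pics/drum.png

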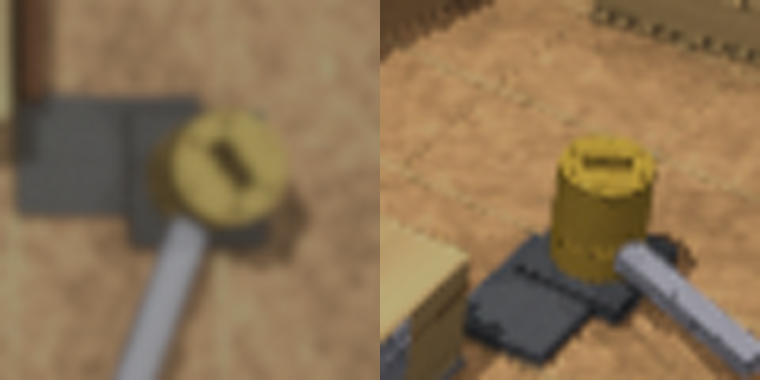

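```bash
python3 - <<'E'
from meas import *
def proj(c,P):
    K=c['camera_matrix'];q=c['T'][:3,:3].T@(np.array(P)-c['T'][:3,3]);return K[0,2]-K[0,0]*q[0]/q[2],K[1,2]+K[1,1]*q[1]/q[2]
# resample the drum top plane (z=.065) to a metric grid, 0.25 mm/px, and take the darkness moments
for n,ctr in(('top',(.5916,-.3257)),('side',(.590,-.3245))):
    c=load(n);g=c['frame'].astype(np.float32).mean(-1)
    a=np.arange(-20,20.01,.25)/1000
    X,Y=np.meshgrid(ctr[0]+a,ctr[1]+a,indexing='ij')
    K=c['camera_matrix'];q=(np.stack([X,Y,np.full_like(X,.065)],-1)-c['T'][:3,3])@c['T'][:3,:3]
    u=K[0,2]-K[0,0]*q[...,0]/q[...,2];v=K[1,2]+K[1,1]*q[...,1]/q[...,2]
    I=cv2.remap(g,u.astype(np.float32),v.astype(np.float32),cv2.INTER_CUBIC)
    m=np.hypot(X-ctr[0],Y-ctr[1])<.0155
    med=np.percentile(I[m],70)
    W=np.clip(med-15-I,0,None)*m
    # keep main blob
    k,l,s,_=cv2.connectedComponentsWithStats((W>10).astype(np.uint8)); i=1+np.argmax(s[1:,4]); W=W*(l==i)
    x0=(W*X).sum()/W.sum();y0=(W*Y).sum()/W.sum()
    C=np.array([[(W*(X-x0)**2).sum(),(W*(X-x0)*(Y-y0)).sum()],[0,(W*(Y-y0)**2).sum()]])/W.sum()
    print(n,'slot',x0.round(4),y0.round(4),'yaw',np.degrees(.5*np.arctan2(2*C[0,1],C[0,0]-C[1,1])).round(1),'sd',np.sqrt(np.linalg.eigvalsh(C,UPLO='U'))*1000)
    w=cloud(c);m=(w[...,2]>.027)&(w[...,2]<.036)&(np.hypot(w[...,0]-.5916,w[...,1]+.3257)<.125)&(np.hypot(w[...,0]-.5916,w[...,1]+.3257)>.028)&(w[...,0]<.58)&(w[...,1]<-.255)
    hsv=cv2.cvtColor(c['frame'],cv2.COLOR_RGB2HSV); m&=(hsv[...,1]<70)
    p=w[m];e=np.linalg.svd(p[:,:2]-p[:,:2].mean(0),full_matrices=False)[2][0];e=e*np.sign(-e[0]); print(n,'bar',len(p),p.mean(0).round(4),'deg from -x toward +y',np.degrees(np.arctan2(e[1],-e[0])))
    P=w[(w[...,2]>.085)&(w[...,2]<.105)&(np.hypot(w[...,0]-.3935,w[...,1]+.3326)<.03)]
    print(n,'keytop',len(P),P.mean(0) if len(P) else '')
E
```

```text
top slot 0.5926 -0.3263 yaw 36.3 sd [2.42875063 5.68100063]
top bar 177 [ 0.5267 -0.3047  0.0314] deg from -x toward +y 29.286909272202795
top keytop 104 [ 0.39353541 -0.33149788  0.09518719]
side slot 0.5915 -0.3277 yaw 34.2 sd [2.34951936 6.32485636]
side bar 119 [ 0.5249 -0.302   0.0314] deg from -x toward +y 26.37374249841033
side keytop 0
```

```bash
python3 - <<'E'
from h import *
k=(.3935,-.3326)
plan([[(9,.34,-.2,.22,14.7,.1)],[(8,*k,.18,14.7,.1)],[(6,*k,.078,14.7,.1),(1,*k,.078,14.7,.1)]])
E
```

```text
start [ 0.2969 -0.0826  0.2344  0.0174]
call 0 end [ 0.3399 -0.2001  0.2199] 14.7
  9x [0.164, 0.473, 0.058, 0, 0, -0.0381, 0.1]
call 1 end [ 0.3936 -0.3326  0.1799] 14.7
  8x [0.073, 0.567, 0.16, 0, 0, 0.0, 0.1]
call 2 end [ 0.3936 -0.3326  0.0779] 14.7
  7x [-0.0, -0.0, 0.408, 0, 0, 0.0, 0.1]
```

Emit:
{"api": "play_rows", "payload": {"motion": [[[0.164, 0.473, 0.058, 0, 0, -0.0381, 0.1], [0.164, 0.473, 0.058, 0, 0, -0.0381, 0.1], [0.164, 0.473, 0.058, 0, 0, -0.0381, 0.1], [0.164, 0.473, 0.058, 0, 0, -0.0381, 0.1], [0.164, 0.473, 0.058, 0, 0, -0.0381, 0.1], [0.164, 0.473, 0.058, 0, 0, -0.0381, 0.1]]], "grip_force": 30}}

```text
time_s: 40.75
ee_pos: [0.3394, -0.1993, 0.2201]
eef_rot: [-3.141, 0.0, 0.257]
force: [0.7, -0.4, 0.3]
grip_width: 0.0519
grip_force: 0.0
```

Emit:
{"api": "play_rows", "payload": {"motion": [[[0.073, 0.567, 0.16, 0, 0, 0, 0.1], [0.073, 0.567, 0.16, 0, 0, 0, 0.1], [0.073, 0.567, 0.16, 0, 0, 0, 0.1], [0.073, 0.567, 0.16, 0, 0, 0, 0.1], [0.073, 0.567, 0.16, 0, 0, 0, 0.1], [0.073, 0.567, 0.16, 0, 0, 0, 0.1], [0.073, 0.567, 0.16, 0, 0, 0, 0.1]]]}}

```text
time_s: 41.45
ee_pos: [0.3933, -0.3314, 0.1816]
eef_rot: [3.14, -0.001, 0.258]
force: [-0.3, -0.3, -0.6]
grip_width: 0.0515
grip_force: 0.0
```

```bash
python3 - <<'E'
from h import *
plan([[(6,.3935,-.3326,.078,14.7,.1)]])
E
```

```text
start [ 0.3933 -0.3314  0.1816  0.2581]
call 0 end [ 0.3936 -0.3326  0.0779] 14.7
  6x [-0.0, 0.005, 0.415, 0, 0, 0.0002, 0.1]
```

Emit:
{"api": "play_rows", "payload": {"motion": [[[0, 0, 0.15, 0, 0, 0, 0.1], [0, 0, 0.3, 0, 0, 0, 0.1], [0, 0, 0.408, 0, 0, 0, 0.1], [0, 0, 0.408, 0, 0, 0, 0.1], [0, 0, 0.408, 0, 0, 0, -0.5], [0, 0, 0.408, 0, 0, 0, -0.5]]]}}

```text
time_s: 42.05
ee_pos: [0.3939, -0.3328, 0.0806]
eef_rot: [3.139, -0.002, 0.257]
force: [0.8, -1.1, -0.8]
grip_width: 0.039
grip_force: 0.0
```

Emit:
{"api": "play_rows", "payload": {"motion": [[[0, 0, 0, 0, 0, 0, -0.9], [0, 0, 0, 0, 0, 0, -0.9], [0, 0, 0, 0, 0, 0, -0.9], [0, 0, 0, 0, 0, 0, -0.9], [0, 0, 0, 0, 0, 0, -0.9]]]}}

```text
time_s: 42.55
ee_pos: [0.3932, -0.3325, 0.0788]
eef_rot: [3.141, -0.0, 0.257]
force: [0.1, -0.6, 4.8]
grip_width: 0.0116
grip_force: 30.0
```

Emit:
{"api": "play_rows", "payload": {"motion": [[[0, 0, -0.06, 0, 0, 0, -0.9], [0, 0, -0.14, 0, 0, 0, -0.9], [0, 0, -0.24, 0, 0, 0, -0.9], [0, 0, -0.34, 0, 0, 0, -0.9], [0, 0, -0.408, 0, 0, 0, -0.9], [0, 0, -0.408, 0, 0, 0, -0.9], [0, 0, -0.408, 0, 0, 0, -0.9]]]}}

```text
time_s: 43.25
ee_pos: [0.3929, -0.3321, 0.1797]
eef_rot: [-3.141, 0.0, 0.257]
force: [0.2, 1.0, -2.0]
grip_width: 0.0118
grip_force: 30.0
```

```bash
python3 - <<'E'
from h import *
plan([[(10,.592,-.326,.18,35.5,-.9)]],[.3936,-.3326,.1799,np.radians(14.7)])
c=snap('top'); w=cloud(c); P=w[(w[...,2]>.1)&(w[...,2]<.2)&(np.hypot(w[...,0]-.3935,w[...,1]+.3326)<.03)]; print(len(P))
c=snap('side','s4.png'); w=cloud(c); z=w[...,2]
m=(np.hypot(w[...,0]-.3935,w[...,1]+.3326)<.028)&(z>.05)&(z<.18);v,u=np.nonzero(m); print(len(v),u.min(),u.max(),v.min(),v.max(),np.percentile(z[m],[1,50]))
cv2.imwrite('pics/key4.png',cv2.resize(c['frame'][130:230,360:480],None,fx=5,fy=5,interpolation=cv2.INTER_CUBIC)[:,:,::-1])
E
```

```text
call 0 end [ 0.5919 -0.3261  0.1799] 35.5
  10x [0.774, 0.176, -0.0, 0, 0, -0.0578, -0.9]
16
227 407 421 143 166 [0.11015386 0.15106343]
```

View pics/key4.png

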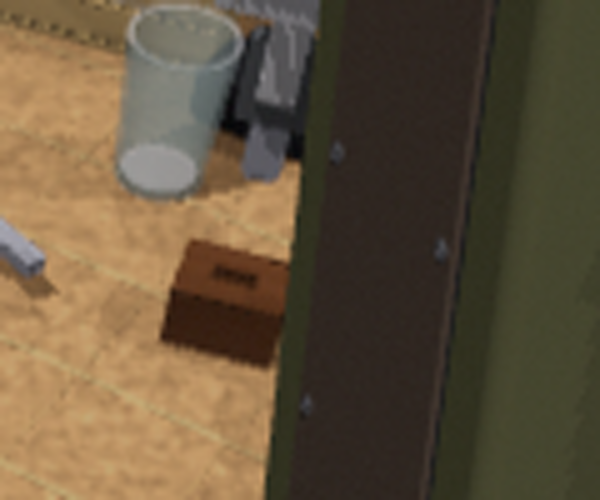

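The key is held upright at crop (270,150) and its slot in the holder is empty at (235,272). Next I move over the lock.

Emit:
{"api": "play_rows", "payload": {"motion": [[[0.774, 0.176, 0, 0, 0, -0.0578, -0.9], [0.774, 0.176, 0, 0, 0, -0.0578, -0.9], [0.774, 0.176, 0, 0, 0, -0.0578, -0.9], [0.774, 0.176, 0, 0, 0, -0.0578, -0.9], [0.774, 0.176, 0, 0, 0, -0.0578, -0.9], [0.774, 0.176, 0, 0, 0, -0.0578, -0.9], [0.774, 0.176, 0, 0, 0, -0.0578, -0.9], [0.774, 0.176, 0, 0, 0, -0.0578, -0.9], [0.774, 0.176, 0, 0, 0, -0.0578, -0.9]]], "grip_force": 50}}

```text
time_s: 44.25
ee_pos: [0.5907, -0.3261, 0.1812]
eef_rot: [3.141, -0.0, 0.619]
force: [0.7, -0.4, -1.1]
grip_width: 0.0115
grip_force: 50.0
```

Emit:
{"api": "play_rows", "payload": {"motion": [[[0, 0, 0.08, 0, 0, 0, -0.9], [0, 0, 0.14, 0, 0, 0, -0.9], [0, 0, 0.16, 0, 0, 0, -0.9], [0, 0, 0.16, 0, 0, 0, -0.9], [0, 0, 0.16, 0, 0, 0, -0.9]]]}}

```text
time_s: 44.75
ee_pos: [0.5916, -0.3259, 0.1412]
eef_rot: [3.141, -0.0, 0.62]
force: [-0.2, -0.3, -1.7]
grip_width: 0.0115
grip_force: 50.0
```

```bash
python3 - <<'E'
from h import *
o=get_obs();print(o['ee_pos'],o['eef_rot'],o['force'],o['moment'])
snap('top');c=snap('side'); cv2.imwrite('pics/key5.png',cv2.resize(c['frame'][95:185,300:400],None,fx=6,fy=6,interpolation=cv2.INTER_CUBIC)[:,:,::-1])
E
```

```text
[ 0.59162107 -0.32589572  0.14115199] [ 3.14081167e+00 -3.33671982e-04  6.19982833e-01] [-0.18860789 -0.27202037 -1.74545897] [ 0.01338221 -0.06782044  0.00137871]
```

View pics/key5.png

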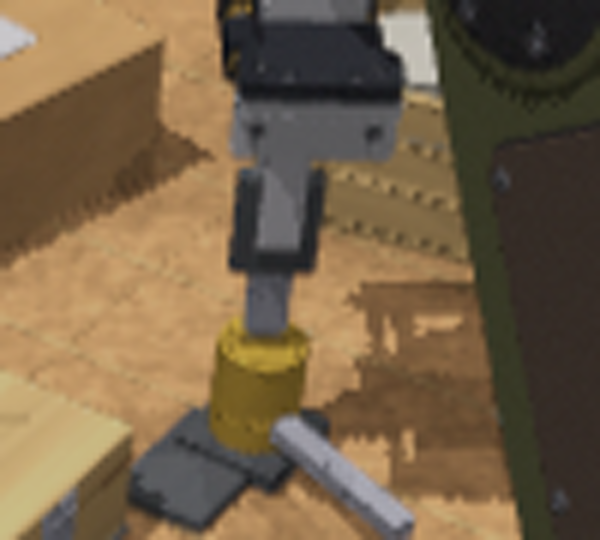

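The blade at crop x≈267 is over the drum centre at ≈264, and the bar is at (345,475). I'll lower it slowly and watch the force.

Emit:
{"api": "play_rows", "payload": {"motion": [[[0, 0, 0.008, 0, 0, 0, -0.9], [0, 0, 0.016, 0, 0, 0, -0.9], [0, 0, 0.024, 0, 0, 0, -0.9], [0, 0, 0.032, 0, 0, 0, -0.9], [0, 0, 0.032, 0, 0, 0, -0.9]]]}}

```text
time_s: 45.35
ee_pos: [0.5913, -0.3256, 0.132]
eef_rot: [-3.141, 0.0, 0.62]
force: [0.5, 0.6, -0.6]
grip_width: 0.012
grip_force: 50.0
```

Emit:
{"api": "play_rows", "payload": {"motion": [[[0, 0, 0.006, 0, 0, 0, -0.9], [0, 0, 0.012, 0, 0, 0, -0.9], [0, 0, 0.012, 0, 0, 0, -0.9]]]}}

```text
time_s: 45.65
ee_pos: [0.5917, -0.326, 0.1297]
eef_rot: [3.14, -0.0, 0.62]
force: [2.0, -2.2, -0.7]
grip_width: 0.0121
grip_force: 50.0
```

Emit:
{"api": "play_rows", "payload": {"motion": [[[0, 0, 0.008, 0, 0, 0, -0.9], [0, 0, 0.016, 0, 0, 0, -0.9], [0, 0, 0.016, 0, 0, 0, -0.9]]]}}

```text
time_s: 45.95
ee_pos: [0.5916, -0.3262, 0.1254]
eef_rot: [3.14, -0.0, 0.62]
force: [3.6, -5.4, -0.7]
grip_width: 0.0117
grip_force: 50.0
```

Emit:
{"api": "play_rows", "payload": {"motion": [[[0, 0, 0.008, 0, 0, 0, -0.9], [0, 0, 0.016, 0, 0, 0, -0.9], [0, 0, 0.016, 0, 0, 0, -0.9]]]}}

```text
time_s: 46.25
ee_pos: [0.5917, -0.3262, 0.1214]
eef_rot: [3.14, -0.0, 0.62]
force: [3.6, -4.5, 0.7]
grip_width: 0.0118
grip_force: 50.0
```

Emit:
{"api": "play_rows", "payload": {"motion": [[[0, 0.002, 0.01, 0, 0, 0, -0.9], [0, 0.003, 0.02, 0, 0, 0, -0.9], [0, 0.003, 0.03, 0, 0, 0, -0.9], [0, 0.003, 0.03, 0, 0, 0, -0.9]]]}}

```text
time_s: 46.65
ee_pos: [0.5918, -0.3264, 0.1133]
eef_rot: [-3.141, 0.0, 0.62]
force: [3.2, -5.6, -2.9]
grip_width: 0.0119
grip_force: 50.0
```

Emit:
{"api": "play_rows", "payload": {"motion": [[[0, 0, 0.01, 0, 0, 0, -0.9], [0, 0, 0.02, 0, 0, 0, -0.9], [0, 0, 0.03, 0, 0, 0, -0.9], [0, 0, 0.036, 0, 0, 0, -0.9], [0, 0, 0.036, 0, 0, 0, -0.9]]]}}

```text
time_s: 47.15
ee_pos: [0.5918, -0.3263, 0.1046]
eef_rot: [-3.141, 0.0, 0.62]
force: [3.2, -4.2, -1.3]
grip_width: 0.0115
grip_force: 50.0
```

Emit:
{"api": "play_rows", "payload": {"motion": [[[0, 0, 0.006, 0, 0, 0, -0.9], [0, 0, 0.01, 0, 0, 0, -0.9], [0, 0, 0.01, 0, 0, 0, -0.9]]]}}

```text
time_s: 47.45
ee_pos: [0.5919, -0.3263, 0.1023]
eef_rot: [3.142, -0.0, 0.62]
force: [3.5, -5.4, 0.0]
grip_width: 0.0119
grip_force: 50.0
```

Emit:
{"api": "play_rows", "payload": {"motion": [[[0, 0.002, 0.003, 0, 0, 0, -0.9], [0, 0.002, 0.003, 0, 0, 0, -0.9]]]}}

```text
time_s: 47.65
ee_pos: [0.5921, -0.3265, 0.1018]
eef_rot: [-3.141, 0.0, 0.62]
force: [0.7, -2.0, 4.6]
grip_width: 0.012
grip_force: 50.0
```

Emit:
{"api": "play_rows", "payload": {"motion": [[[0, 0.001, 0.003, 0, 0, 0, -0.9], [0, 0.001, 0.003, 0, 0, 0, -0.9]]]}}

```text
time_s: 47.85
ee_pos: [0.5921, -0.3265, 0.1017]
eef_rot: [-3.141, 0.0, 0.62]
force: [-3.1, 1.4, 9.8]
grip_width: 0.0119
grip_force: 50.0
```

```bash
python3 - <<'E'
from meas import *
for n in('top','side'):
    w=cloud(snap(n)); comp(w,n+' case',(240,130,370,300),.055,.0655,amin=150)
E
```

```text
top case px [323. 194.] n 1841 z 0.0593 rect [ 650.7 -176.5] [ 91. 127.] 1.1
side case px [295. 173.] n 1029 z 0.0595 rect [ 649.3 -176.1] [ 92.5 137.1] 2.0
```

Emit:
{"api": "play_rows", "payload": {"motion": [[[0, 0, -0.002, 0, 0, 0.012, -0.9], [0, 0, -0.002, 0, 0, 0.024, -0.9], [0, 0, -0.002, 0, 0, 0.036, -0.9], [0, 0, -0.002, 0, 0, 0.048, -0.9]]], "grip_force": 60}}

```text
time_s: 48.35
ee_pos: [0.5923, -0.3275, 0.1018]
eef_rot: [3.14, 0.0, 0.316]
force: [0.9, -5.5, 4.3]
grip_width: 0.0115
grip_force: 60.0
```

```bash
python3 - <<'E'
from h import *
o=get_obs();print(o['ee_pos'],o['eef_rot'],o['force'],o['moment'])
E
```

```text
[ 0.59225853 -0.32748271  0.10182826] [3.14045892e+00 1.66572158e-04 3.15523077e-01] [ 0.88037481 -5.4999132   4.31338265] [-1.28217909 -0.14780179  0.21415556]
```

Emit:
{"api": "play_rows", "payload": {"motion": [[[0, 0.002, 0, 0, 0, 0.012, -0.9], [0, 0.002, 0, 0, 0, 0.024, -0.9], [0, 0.002, 0, 0, 0, 0.036, -0.9], [0, 0.002, 0, 0, 0, 0.048, -0.9], [0, 0.002, 0, 0, 0, 0.06, -0.9], [0, 0.002, 0, 0, 0, 0.072, -0.9], [0, 0.002, 0, 0, 0, 0.072, -0.9]]]}}

```text
time_s: 49.05
ee_pos: [0.5923, -0.3277, 0.1018]
eef_rot: [3.141, 0.0, -0.137]
force: [-0.5, -4.8, 5.4]
grip_width: 0.0114
grip_force: 60.0
```

```bash
cat > s.py <<'E'
from h import *
o=get_obs();print(o['ee_pos'],np.degrees(o['eef_rot']),o['force'],o['moment'])
E
cat > bar.py <<'E'
from h import *
for n in('top','side'):
    c=snap(n);w=cloud(c);r=np.hypot(w[...,0]-.5918,w[...,1]+.326);hsv=cv2.cvtColor(c['frame'],cv2.COLOR_RGB2HSV)
    m=(w[...,2]>.027)&(w[...,2]<.036)&(r>.03)&(r<.116)&(hsv[...,1]<70);m&=(w[...,0]<.63)
    k,l,s,_=cv2.connectedComponentsWithStats(m.astype(np.uint8));
    if k<2: print(n,'no bar');continue
    i=1+np.argmax(s[1:,4]);p=w[l==i]
    d=p[:,:2].mean(0)-[.5918,-.326];print(n,'bar',s[i,4],p.mean(0).round(4),'deg from -x to +y',np.degrees(np.arctan2(d[1],-d[0])).round(1))
E
python3 s.py; python3 bar.py
```

```text
[ 0.59230099 -0.32770767  0.10182991] [ 1.79967357e+02  7.73384143e-03 -7.82178236e+00] [-0.49296792 -4.76612564  5.37754633] [-0.80469629  0.14852935  0.12213247]
top bar 163 [ 0.5458 -0.2705  0.0309] deg from -x to +y 50.4
side bar 102 [ 0.5453 -0.2707  0.0315] deg from -x to +y 49.9
```

Emit:
{"api": "play_rows", "payload": {"motion": [[[0, 0.002, 0, 0, 0, 0.012, -0.9], [0, 0.002, 0, 0, 0, 0.024, -0.9], [0, 0.002, 0, 0, 0, 0.036, -0.9], [0, 0.002, 0, 0, 0, 0.048, -0.9], [0, 0.002, 0, 0, 0, 0.06, -0.9], [0, 0.002, 0, 0, 0, 0.072, -0.9], [0, 0.002, 0, 0, 0, 0.084, -0.9], [0, 0.002, 0, 0, 0, 0.09, -0.9], [0, 0.002, 0, 0, 0, 0.09, -0.9]]]}}

```text
time_s: 50.05
ee_pos: [0.5922, -0.3279, 0.1018]
eef_rot: [3.141, 0.0, -0.701]
force: [-0.4, -1.2, 5.8]
grip_width: 0.0116
grip_force: 60.0
```

```bash
python3 s.py; python3 bar.py
```

```text
[ 0.59222255 -0.32791402  0.1018253 ] [ 1.79982562e+02  1.88093276e-02 -4.01420871e+01] [-0.36278632 -1.22052636  5.83229703] [-0.42442943  0.23431109  0.14519446]
top bar 170 [ 0.5821 -0.2563  0.031 ] deg from -x to +y 82.1
side bar 104 [ 0.5799 -0.2544  0.0316] deg from -x to +y 80.6
```

Nearly at the stop. I'll go on in small turns until the moment rises.

Emit:
{"api": "play_rows", "payload": {"motion": [[[0, 0, 0, 0, 0, 0.006, -0.9], [0, 0, 0, 0, 0, 0.012, -0.9], [0, 0, 0, 0, 0, 0.016, -0.9], [0, 0, 0, 0, 0, 0.016, -0.9]]]}}

```text
time_s: 50.55
ee_pos: [0.5922, -0.3279, 0.1018]
eef_rot: [3.141, 0.0, -0.801]
force: [-0.7, -2.6, 6.0]
grip_width: 0.0114
grip_force: 60.0
```

```bash
python3 s.py
```

```text
[ 0.59220557 -0.32793177  0.10182616] [ 1.79976966e+02  1.78418873e-02 -4.58727782e+01] [-0.68210145 -2.60392651  5.98590808] [-0.43463139  0.2387321   0.16140645]
```

Emit:
{"api": "play_rows", "payload": {"motion": [[[0, 0, 0, 0, 0, 0.006, -0.9], [0, 0, 0, 0, 0, 0.006, -0.9]]]}}

```text
time_s: 50.75
ee_pos: [0.5922, -0.3279, 0.1018]
eef_rot: [3.141, 0.0, -0.838]
force: [-1.2, -3.1, 5.4]
grip_width: 0.0118
grip_force: 60.0
```

```bash
python3 s.py; python3 bar.py
```

```text
[ 0.59218128 -0.32789782  0.10181426] [ 1.79969875e+02  2.05123407e-02 -4.80382204e+01] [-1.23979966 -3.05131761  5.43519165] [-0.41863557  0.35014219  0.34039736]
top bar 157 [ 0.5902 -0.2552  0.0308] deg from -x to +y 88.7
side bar 97 [ 0.5887 -0.2539  0.0317] deg from -x to +y 87.5
```

Emit:
{"api": "play_rows", "payload": {"motion": [[[0, 0, 0, 0, 0, 0.004, -0.9], [0, 0, 0, 0, 0, 0.004, -0.9]]]}}

```text
time_s: 51.05
ee_pos: [0.5922, -0.3279, 0.1018]
eef_rot: [3.141, 0.0, -0.863]
force: [-1.7, -2.7, 5.5]
grip_width: 0.0121
grip_force: 60.2
```

```bash
python3 s.py
```

```text
[ 0.59216909 -0.32789572  0.10179891] [ 1.79963366e+02  2.22104336e-02 -4.94319552e+01] [-1.71171582 -2.6972901   5.46171919] [-0.45579528  0.36737156  0.67571239]
```

Emit:
{"api": "play_rows", "payload": {"motion": [[[0, 0, 0, 0, 0, -0.008, -0.9], [0, 0, 0, 0, 0, -0.018, -0.9], [0, 0, 0, 0, 0, -0.018, -0.9]]]}}

```text
time_s: 51.35
ee_pos: [0.5923, -0.3277, 0.1018]
eef_rot: [-3.142, 0.0, -0.747]
force: [-0.1, -1.4, 6.1]
grip_width: 0.0114
grip_force: 60.0
```

```bash
python3 s.py; python3 bar.py
```

```text
[ 0.59230653 -0.32774749  0.10181297] [-1.79997373e+02  2.44598564e-02 -4.28221374e+01] [-0.10628643 -1.42480591  6.07858679] [-0.19643021  0.17326696  0.00565138]
top bar 155 [ 0.5902 -0.2558  0.0309] deg from -x to +y 88.7
side bar 110 [ 0.5881 -0.2533  0.031 ] deg from -x to +y 87.1
```

Emit:
{"api": "play_rows", "payload": {"motion": [[[0, 0, -0.03, 0, 0, 0, -0.9], [0, 0, -0.06, 0, 0, 0, -0.9], [0, 0, -0.1, 0, 0, 0, -0.9], [0, 0, -0.16, 0, 0, 0, -0.9], [0, 0, -0.24, 0, 0, 0, -0.9], [0, 0, -0.32, 0, 0, 0, -0.9], [0, 0, -0.32, 0, 0, 0, -0.9], [0, 0, -0.32, 0, 0, 0, -0.9]]]}}

```text
time_s: 52.25
ee_pos: [0.5924, -0.3279, 0.1816]
eef_rot: [-3.141, -0.0, -0.75]
force: [0.1, -0.2, -1.0]
grip_width: 0.0114
grip_force: 60.0
```

```bash
python3 s.py; python3 bar.py; python3 - <<'E'
from h import *
plan([[(9,.3936,-.3326,.18,14.7,-.9)]])
E
```

```text
[ 0.59236129 -0.32785546  0.18157185] [-1.79993275e+02 -2.05332741e-02 -4.29538196e+01] [ 0.11452803 -0.21514164 -1.0055872 ] [ 0.00778421  0.0040137  -0.02909384]
top bar 156 [ 0.5902 -0.2553  0.0311] deg from -x to +y 88.7
side bar 105 [ 0.5886 -0.2528  0.0311] deg from -x to +y 87.5
start [ 0.592  -0.3277  0.1803 -0.7497]
call 0 end [ 0.3937 -0.3326  0.18  ] 14.7
  9x [-0.567, 0.555, 0.001, 0, 0, -0.1602, -0.9]
```

Emit:
{"api": "play_rows", "payload": {"motion": [[[-0.567, 0.555, 0, 0, 0, -0.1602, -0.9], [-0.567, 0.555, 0, 0, 0, -0.1602, -0.9], [-0.567, 0.555, 0, 0, 0, -0.1602, -0.9], [-0.567, 0.555, 0, 0, 0, -0.1602, -0.9], [-0.567, 0.555, 0, 0, 0, -0.1602, -0.9], [-0.567, 0.555, 0, 0, 0, -0.1602, -0.9], [-0.567, 0.555, 0, 0, 0, -0.1602, -0.9], [-0.567, 0.555, 0, 0, 0, -0.1602, -0.9], [-0.567, 0.555, 0, 0, 0, -0.1602, -0.9]]]}}

```text
time_s: 53.25
ee_pos: [0.394, -0.3327, 0.1809]
eef_rot: [-3.141, 0.001, 0.254]
force: [0.6, 0.3, -0.6]
grip_width: 0.0119
grip_force: 60.0
```

Emit:
{"api": "play_rows", "payload": {"motion": [[[0, 0, 0.08, 0, 0, 0, -0.9], [0, 0, 0.16, 0, 0, 0, -0.9], [0, 0, 0.24, 0, 0, 0, -0.9], [0, 0, 0.256, 0, 0, 0, -0.9], [0, 0, 0.256, 0, 0, 0, -0.9]]]}}

```text
time_s: 53.75
ee_pos: [0.394, -0.3327, 0.1172]
eef_rot: [-3.141, 0.001, 0.255]
force: [0.5, -0.4, -0.4]
grip_width: 0.0115
grip_force: 60.0
```

```bash
python3 s.py; python3 - <<'E'
from h import *
c=snap('side'); cv2.imwrite('pics/key6.png',cv2.resize(c['frame'][130:230,350:450],None,fx=6,fy=6,interpolation=cv2.INTER_CUBIC)[:,:,::-1])
E
```

```text
[ 0.39402633 -0.3327145   0.11717032] [-1.79941798e+02  3.52757228e-02  1.46304017e+01] [ 0.45633701 -0.41575394 -0.39532646] [ 0.02219491 -0.0028328   0.04039466]
```

View pics/key6.png

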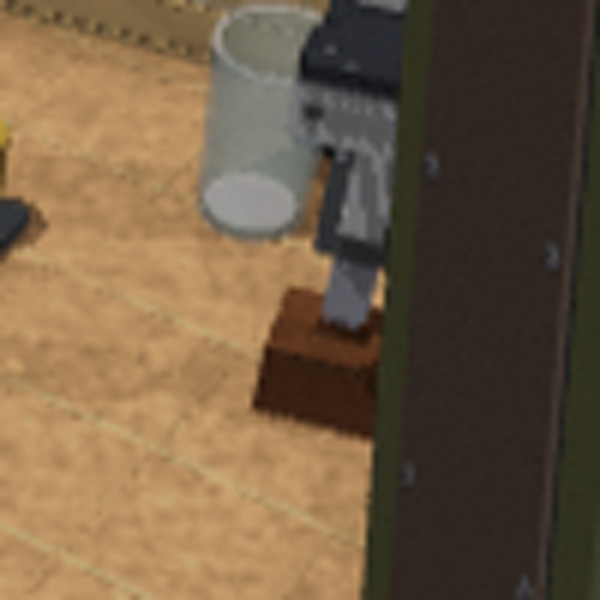

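The blade at crop (347,320) is right over the holder slot, so I lower it in steps.

Emit:
{"api": "play_rows", "payload": {"motion": [[[0, 0, 0.012, 0, 0, 0, -0.9], [0, 0, 0.024, 0, 0, 0, -0.9], [0, 0, 0.036, 0, 0, 0, -0.9], [0, 0, 0.044, 0, 0, 0, -0.9], [0, 0, 0.044, 0, 0, 0, -0.9]]]}}

```text
time_s: 54.3
ee_pos: [0.394, -0.3328, 0.1062]
eef_rot: [-3.141, 0.0, 0.257]
force: [0.2, 0.1, -0.5]
grip_width: 0.0116
grip_force: 60.0
```

Emit:
{"api": "play_rows", "payload": {"motion": [[[0, 0, 0.01, 0, 0, 0, -0.9], [0, 0, 0.02, 0, 0, 0, -0.9], [0, 0, 0.03, 0, 0, 0, -0.9], [0, 0, 0.03, 0, 0, 0, -0.9]]]}}

```text
time_s: 54.7
ee_pos: [0.394, -0.3327, 0.0986]
eef_rot: [-3.141, 0.0, 0.257]
force: [0.9, -0.0, -0.4]
grip_width: 0.0116
grip_force: 60.0
```

Emit:
{"api": "play_rows", "payload": {"motion": [[[0, 0, 0.01, 0, 0, 0, -0.9], [0, 0, 0.02, 0, 0, 0, -0.9], [0, 0, 0.03, 0, 0, 0, -0.9], [0, 0, 0.04, 0, 0, 0, -0.9], [0, 0, 0.04, 0, 0, 0, -0.9]]]}}

```text
time_s: 55.2
ee_pos: [0.394, -0.3327, 0.0885]
eef_rot: [-3.141, 0.0, 0.257]
force: [0.2, -1.1, -0.9]
grip_width: 0.0117
grip_force: 60.0
```

Emit:
{"api": "play_rows", "payload": {"motion": [[[0, 0, 0.01, 0, 0, 0, -0.9], [0, 0, 0.02, 0, 0, 0, -0.9], [0, 0, 0.03, 0, 0, 0, -0.9], [0, 0, 0.036, 0, 0, 0, -0.9], [0, 0, 0.036, 0, 0, 0, -0.9]]]}}

```text
time_s: 55.7
ee_pos: [0.394, -0.3328, 0.0797]
eef_rot: [-3.141, 0.0, 0.257]
force: [0.1, -0.1, 0.2]
grip_width: 0.0121
grip_force: 60.0
```

Emit:
{"api": "play_rows", "payload": {"motion": [[[0, 0, 0.004, 0, 0, 0, -0.9], [0, 0, 0.004, 0, 0, 0, -0.9]]]}}

```text
time_s: 55.9
ee_pos: [0.3941, -0.3329, 0.0789]
eef_rot: [3.141, -0.0, 0.257]
force: [0.3, 0.3, -0.4]
grip_width: 0.0118
grip_force: 60.0
```

Down to the original grasp height. One nudge more, then I release, rise straight up and move clear.

Emit:
{"api": "play_rows", "payload": {"motion": [[[0, 0, 0.004, 0, 0, 0, -0.9], [0, 0, 0.004, 0, 0, 0, -0.9]]]}}

```text
time_s: 56.1
ee_pos: [0.3942, -0.333, 0.0788]
eef_rot: [3.141, -0.0, 0.257]
force: [-2.0, 3.1, 10.0]
grip_width: 0.0117
grip_force: 60.0
```

Emit:
{"api": "play_rows", "payload": {"motion": [[[0, 0, 0, 0, 0, 0, -0.4], [0, 0, 0, 0, 0, 0, -0.3], [0, 0, 0, 0, 0, 0, -0.2], [0, 0, 0, 0, 0, 0, -0.2], [0, 0, -0.1, 0, 0, 0, -0.2], [0, 0, -0.3, 0, 0, 0, 0], [0, 0, -0.5, 0, 0, 0, 0], [0, 0, -0.6, 0, 0, 0, 0], [0, 0, -0.6, 0, 0, 0, 0]]]}}

```text
time_s: 57.0
ee_pos: [0.395, -0.3337, 0.2317]
eef_rot: [3.136, -0.003, 0.257]
force: [0.6, 0.5, -0.5]
grip_width: 0.0469
grip_force: 0.0
```

Emit:
{"api": "play_rows", "payload": {"motion": [[[-0.6, -0.8, 0, 0, 0, 0, 0], [-0.6, -0.8, 0, 0, 0, 0, 0], [-0.6, -0.8, 0, 0, 0, 0, 0], [-0.6, -0.8, 0, 0, 0, 0, 0], [-0.6, -0.8, 0, 0, 0, 0, 0], [-0.6, -0.8, 0, 0, 0, 0, 0], [-0.6, -0.8, 0, 0, 0, 0, 0], [-0.6, -0.8, 0, 0, 0, 0, 0]]]}}

```text
time_s: 57.8
ee_pos: [0.1987, -0.178, 0.2276]
eef_rot: [-3.141, 0.0, 0.257]
force: [0.6, -0.1, -0.0]
grip_width: 0.0474
grip_force: 0.0
```

```bash
python3 bar.py; python3 - <<'E'
from meas import *
from tops import tops
tops()
c=snap('top','topF.png');w=cloud(c)
comp(w,'case',(240,130,370,300),.055,.0655,amin=150)
comp(w,'key',(370,270,415,320),.085,.105,amin=10)
comp(w,'holder',(370,270,415,320),.034,.045,amin=10)
comp(w,'cup',(140,180,240,285),.045,.0695)
comp(w,'caddy',(225,140,282,180),.045,.07)
comp(w,'tumbler',(405,245,455,285),.085,.11)
E
```

```text
top bar 154 [ 0.59   -0.2561  0.0311] deg from -x to +y 88.5
side bar 105 [ 0.5888 -0.2528  0.0311] deg from -x to +y 87.6
top [ 89. 212.] 490 [0.5802 0.3598 0.1546]
top [ 89. 241.] 494 [0.5149 0.3547 0.1547]
top [ 89. 270.] 512 [0.45   0.3495 0.1545]
top [ 89. 301.] 522 [0.3826 0.3438 0.1547]
side [163. 291.] 600 [0.578  0.3638 0.1543]
side [190. 307.] 651 [0.5124 0.3591 0.1543]
side [218. 323.] 693 [0.4479 0.3538 0.1545]
side [249. 340.] 746 [0.3805 0.3482 0.1544]
case px [323. 194.] n 1835 z 0.0593 rect [ 650.5 -176.6] [ 91.3 127.4] 1.2
key px [391. 303.] n 107 z 0.0956 rect [ 394.  -330.8] [39.3 12.5] 13.1
holder px [383. 300.] n 307 z 0.039 rect [ 393.  -332.5] [60.5 47.1] 14.5
cup px [186. 227.] n 170 z 0.0609 rect [557.3 156.4] [54.6 52.9] 46.8
caddy px [253. 160.] n 1090 z 0.0515 rect [733.    1.9] [119.5  60.9] 84.0
tumbler px [436. 264.] n 245 z 0.0957 rect [ 486.7 -434.6] [62.6 64.6] 1.1
```

View pics/topF.png

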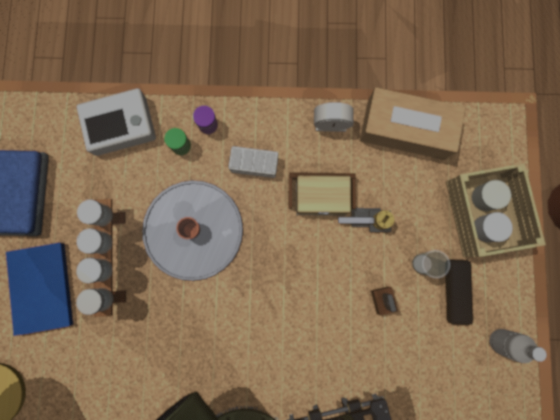

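The final view shows the four jars on the rail at x≈90, the case in its bay at (323,194), the bar across it at (357,220) and the key in its holder at (390,302). The cup, caddy and tumbler haven't moved.

```bash
python3 -c "
from h import *
print(workorder.hand_in())"
```

```text
the job is handed in; nothing more can be done
None
```

I handed in the job with all four jars upright on the rail, the case home against the back stop, the lock turned to its stop with the bar across the bay, and the key standing back in its holder; the cup, caddy and tumbler were not moved, and the gripper is empty.

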